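Key and hub on the hinge press spindle

TASK

Take the loose steel key out of the nickel block and drop it into the slot of the upright spindle on the black anvil, all the way to the bottom. Then slide the black slip-clutch hub down over the spindle, turning it gently until its keyway finds the key, and bring it fully home on the collar's washer and let go; never force it or let it drop. Leave the other things on the bench where they are.

Things in the scene. Friction and masses are not known exactly. Their poses are not given: they have to be found in the camera images.
- anvil: Fixed matte black block 90 x 90 x 26 mm, origin at the centre of its underside, z up. Centred on it: a collar 48 mm across, topped by a spring washer (top 31 mm above the bench), and a steel spindle 26 mm across, to 82 mm above the bench (top 4 mm tapered to 21). A T-slot, open at the top and on the side facing the block's +x, runs down to 28 mm, with 0.75 mm play round the key and a flared mouth.
- spindle_tip (a point): Centre of the spindle's top end, 82 mm above the bench, axes as the anvil's (x points to the slot's open side).
- key_seat (a point): Where the key's centre lies when the key stands at the bottom of the slot: 10.5 mm from the spindle axis along the anvil's +x, 50 mm above the bench; the key's x then points along this point's x and its z up.
- hub_seat (a point): Where the hub's centre lies when it is fully home: on the spindle axis, 51 mm above the bench, the hub's underside on the collar's spring washer. The washer gives 1 mm per 4 N, at most 2.5 mm.
- pocket (a point): Centre of the pocket's mouth on top of the fixed polished nickel tweezer block (75 x 60 x 30 mm). The pocket is 12 mm deep and loosely holds the key's lower end; the block's top is 30 mm above the bench.
- key_centre (a point): Centre of the loose steel key, 44 mm long, upright in the pocket (18 to 62 mm above the bench), 35 g. T section: flange 13 mm wide (y), 4 thick on the -x side; stem 7 mm wide towards +x; 14 mm over the flat faces at x = -7 and +7 (grip these). Ends tapered 0.5 to 1 mm. In the slot the flange is innermost; the stem stands 4.5 mm out of the spindle, its top 10 mm below the spindle's top.
- hub_centre (a point): Centre of the loose hub, about 0.18 kg, standing on the bench: a round black knurled shell 56 mm across, 40 mm high, with a brass sleeve inside (through bore 28.2 mm). The sleeve has one full-height keyway, 8.8 mm wide, reaching 19.3 mm from the axis. More than 25 N between the hub and the key, spindle or washer spoils them.
- canister_mid (a point): Loose aluminium screw-top canister with knurled cap, 45 mm across, 47 mm high; point at its centre. Not to be disturbed.
- frame_mid (a point): Loose navy acetate half-rim spectacle frame, lying flat, 140 x 45 x 8 mm; point at its bridge. Not to be disturbed.
- grip_mid (a point): Loose green rubber temple grip, 80 x 16 x 10 mm, lying flat; point at its middle. Not to be disturbed.
- hub_foot (a point): Centre of the hub's underside; axes of the shell. The sleeve sits in the shell by a stiff slip clutch (0.09 N m), so it turns with the shell unless blocked. Its keyway points within 0.7 rad either way of the shell's x; that angle is not measured: see it from above or feel for it. It drops over the key within about 4 degrees of true; else the hub stands on the key's top, 41 mm above home.
Not all that is in view belongs to the job. What is meant by the anvil is not orange, and is the larger of those in its own colour. Leave any green look-alike of the part that bears hub_centre alone.

How it is judged:
On the way, in this order (a step that is already met when the one before it is completed fails the run):
1. the key stands at the bottom of the spindle's slot (distance between key_centre and key_seat below 0.003 m and angle between key_centre's own z axis and vertical below 0.08 rad), for 0.2 s.
2. the hub is home on the collar, over the key (distance between hub_centre and hub_seat below 0.003 m and angle between hub_centre's own z axis and vertical below 0.06 rad), for 0.2 s.
At the end, for the whole second after the job is handed in: The key stands at the bottom of the slot (centre within 3 mm of its seat, upright within 0.08 rad) and the hub is home on the collar (centre within 3 mm of its seat, upright within 0.06 rad); canister, frame and temple grip are within 20 mm of where they began (all of step 1 and all of step 2 and distance of each of canister_mid, frame_mid, grip_mid from where it was at the start of the episode below 0.02 m); the robot touches nothing.
It fails at once if the hub is forced against or dropped on the key (over 25 N) (contact force between hub and key above 25 N).
It fails at once if the hub is forced against or dropped on the spindle or collar (over 25 N) (contact force between hub and anvil above 25 N).
It fails at once if the canister, frame or temple grip is disturbed (over 20 mm) (distance of any of canister_mid, frame_mid, grip_mid from where it was at the start of the episode above 0.02 m).
It also fails if it takes over 72 s, if anything falls off the work surface, if the arm or the gripper's body presses on something with over 40 N, if the wrist force passes 120 N, or if a joint passes its speed limit or range.

ROBOT

A 6-joint arm with a two-finger parallel gripper is mounted at the origin on the work surface. World frame = base frame: x ahead of the robot, y to its left, z up, the work surface at z = 0. Lengths are in m, angles in rad, forces in N, time in s.
With the tool pointing down it reaches from about 0.2 to 0.875 m from the base axis. Payload 3.4 kg.
Tool frame: the origin (TCP) lies midway between the tips of the shut fingers; the grasp point (between the pads) lies 19 mm behind it; z points along the fingers, x is the direction in which the jaws open and shut, and the axes are right-handed (so a half turn about z gives the same grasp; the last joint's range is limited). The gripper opens to 94 mm and grips with 3 to 60 N. Pads are 16 mm wide; open, the fingers measure 119 mm over their backs; the gripper's body (75 mm by 177 mm) begins 78 mm behind the grasp point.
Start: joints at [-1.469, 0.276, 1.505, -0, 1.361, -0.121], TCP at [0.127, -0.561, 0.205] pointing down, gripper open.
Joint ranges: [-2.89, 2.89], [-0.75, 2.08], [0.22, 2.7], [-1.18, 4.32], [0.11, 2.71], [-2.7, 2.7]. Speed limits (rad/s): [2.57, 2.57, 3.14, 3.14, 3.14, 3.14].

INTERFACE

Orientations are given as a 3x3 rotation matrix whose columns are the frame's x, y, z axes.
In Python, from cell import ctrl gives the robot as it stands.
- The arm moves only by the tool send_rows, never from a script. Its argument "series" is a list of rows, each a list of 5 numbers: the shift along the tool's x, y, z in mm, then the turn about the tool's z in degrees, then the finger opening in mm, from 0 to 94. A call has 1 to 12 rows; each row shifts and turns the commanded pose from where the row before left it, along the tool's axes as they then stand; what a row does not reach is not made up. A row lasts 1/12 s, in which the tool goes at most 41.7 mm and 7.16 degrees, less where a joint would pass 70% of its speed; a pose out of reach is approached as far as the arm can. A call with a gripper value outside its range is refused whole. The fingers move at their own pace and stop on an object; "newtons" is the grip in N (left out, the last holds). Time passes only in rows, so rows that do not move let the fingers close. It gives the time, the measured TCP pose, the force and the opening at its end, in the units of the state.
- ctrl.observe(): the state, without advancing time (a new reading comes with each control period).
- ctrl.capture(name): name is "scene" or "side" or "wrist"; returns the picture (480x640x3 uint8, blue, green, red); there is no depth.
- ctrl.camera_params(name): a dict with "fx", "fy", "cx", "cy" (pixels), "R" (3x3) and "t" (3): a world point X has camera coordinates R X + t; the wrist camera has in their place "T_tool_cam" (4x4, takes a point from camera to tool coordinates, whose origin is the TCP and whose axes are the tool frame's). Camera axes: x right, y down, z forward; pixel columns grow to the right and rows downward; lengths in m; the calibration is good to about 2 mm. A picture is of the moment at which its call begins: read the wrist's pose just before it. camera_params takes no time and is no camera call.
- ctrl.finish_job(): hands the job in, once; it reports no verdict.
The state is a dict: "t": time; "qpos": joint angles; "qd": joint speeds; "joint_efforts": joint torques, N m; "tool_pos": TCP position; "ee_rot": TCP orientation; "wrist_force": force on the tool from outside, world axes, zero at the start; "ft_torque": the same for the moment, N m; "width": finger opening in m.
Only numpy, scipy, OpenCV 4.12 (cv2) and the standard library are available. Lean on these libraries where they do the work, as an engineer would, in place of code of your own. Each camera call takes 0.05 s, during which the arm holds its last target.

## Working session

There is one attempt and no reset: what is moved stays moved. The work goes in short steps, Python scripts to look and compute and a tool call to move; the robot and the scene stay as the last step left them, time stands still between calls to the robot, and variables do not carry over. Pictures are saved under pics/ and viewed, and the job is handed in when it is done.

Besides the shell and the picture viewer there is one more tool, called after "Call:" in YAML: its name, and indented under it one key for each argument. send_rows: Moves the arm, as the interface text tells. Its arguments: {"type":"object","properties":{"series":{"type":"array"},"newtons":{"type":"number"}},"required":["series"]}

```bash
mkdir -p pics; ls
python3 - <<'E'
from cell import ctrl
import cv2
s=ctrl.observe()
print({k:(v if not hasattr(v,'round') else v) for k,v in s.items()})
for n in("scene","side","wrist"):
    cv2.imwrite(f"pics/{n}0.png",ctrl.capture(n)); print(n,ctrl.camera_params(n))
E
```

```text
pics
{'t': 0.0, 'qpos': array([-1.46896752e+00,  2.76577245e-01,  1.50608240e+00, -4.24659005e-05,
        1.36067383e+00, -1.21009567e-01]), 'qd': array([ 0.00078906,  0.0019788 , -0.00043345,  0.00025126, -0.00051989,
       -0.00098275]), 'joint_efforts': array([-1.78430932e-03, -4.04596174e+01, -2.37230140e+01,  6.99589471e-02,
        3.44464194e-02, -1.41512228e-04]), 'tool_pos': array([ 0.12699223, -0.56024576,  0.20463507]), 'ee_rot': array([[ 2.21007182e-01, -9.75272156e-01, -2.18275655e-04],
       [-9.75270640e-01, -2.21007226e-01,  1.72757557e-03],
       [-1.73309685e-03, -1.68928771e-04, -9.99998484e-01]]), 'wrist_force': array([0.42870057, 0.9842195 , 1.05155858]), 'ft_torque': array([-0.04616639,  0.03154644,  0.01764339]), 'width': 0.09419771369571533}
scene {'fx': 501.2926287055713, 'fy': 501.2926287055713, 'cx': 307.96765934557465, 'cy': 248.6901365242107, 'R': array([[ 0.53278714,  0.84616867, -0.01168073],
       [ 0.72688599, -0.46466195, -0.50569361],
       [-0.43332968,  0.2609365 , -0.86263407]]), 't': array([-0.32314059, -0.36850337,  1.19706258])}
side {'fx': 508.5060402109812, 'fy': 508.5060402109812, 'cx': 320.70882916122616, 'cy': 241.99692219056726, 'R': array([[ 0.82281985, -0.56818341, -0.01162341],
       [-0.36271698, -0.5093068 , -0.78041205],
       [ 0.4374973 ,  0.64635454, -0.62515752]]), 't': array([-0.4660608 ,  0.29171385,  0.58691453])}
wrist {'fx': 345.65967303798965, 'fy': 345.65967303798965, 'cx': 319.0920762023844, 'cy': 245.37723494142713, 'T_tool_cam': array([[ 9.99999726e-01,  9.79070205e-05, -7.33545119e-04,
        -4.58404012e-04],
       [ 1.00243763e-04,  9.64154030e-01,  2.65343165e-01,
        -7.74751260e-02],
       [ 7.33229442e-04, -2.65343166e-01,  9.64153757e-01,
        -1.78513980e-01],
       [ 0.00000000e+00,  0.00000000e+00,  0.00000000e+00,
         1.00000000e+00]])}
```

View pics/scene0.png

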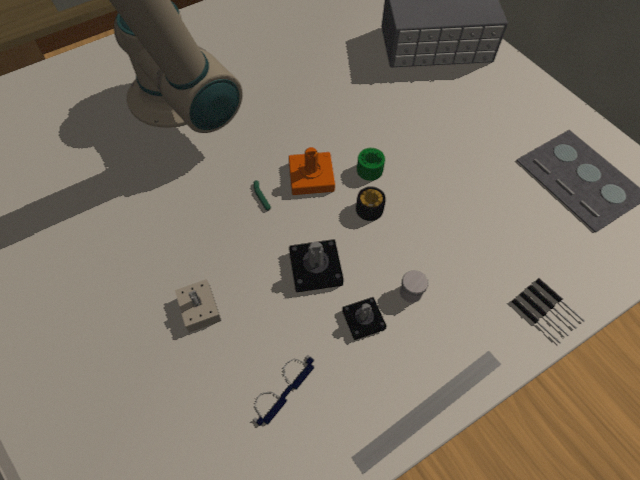

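View pics/side0.png

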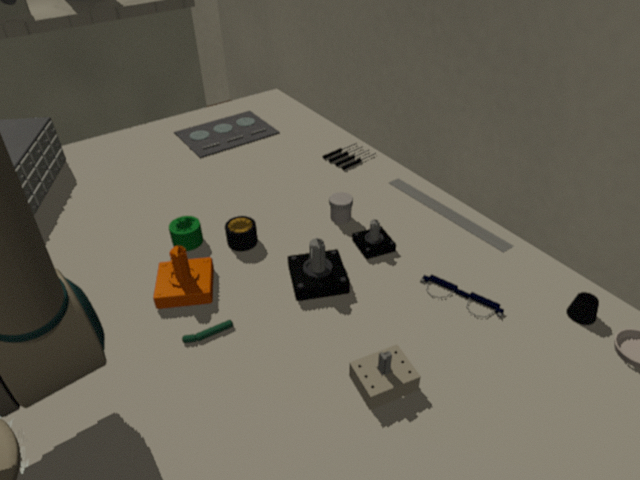

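View pics/wrist0.png

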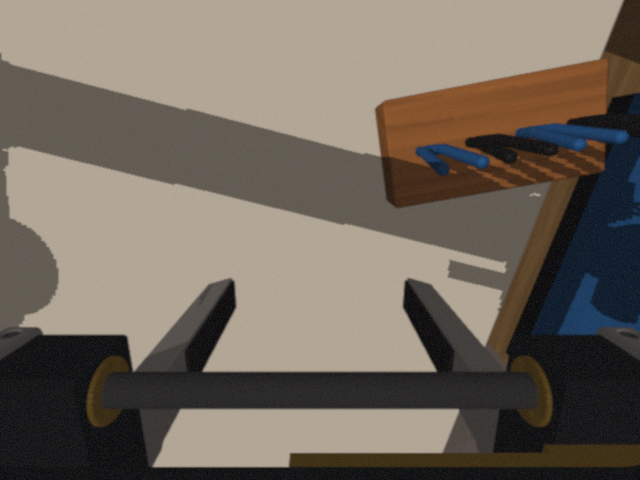

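Candidates in the scene view:
- **Anvil:** large black (316,265), small black (364,318) and orange (312,172). I choose the large black one.
- **Hub:** black with brass (371,203) and green (371,163). I choose the black one.
- **Key:** in the nickel block at (198,304).

I'll check these in enlarged crops.

Run:
```python
import cv2,numpy as np
a=cv2.imread("pics/scene0.png");b=cv2.imread("pics/side0.png")
def c(im,x,y,w=80,h=60,k=5): return cv2.resize(im[y:y+h,x:x+w],None,fx=k,fy=k,interpolation=cv2.INTER_CUBIC)
cv2.imwrite("pics/c1.png",np.vstack([np.hstack([c(a,276,232),c(a,160,275)]),np.hstack([c(b,280,235),c(b,345,342)])]))
cv2.imwrite("pics/c2.png",np.hstack([c(a,335,175),c(b,200,205)]))
```

```text
(no output)
```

View pics/c1.png

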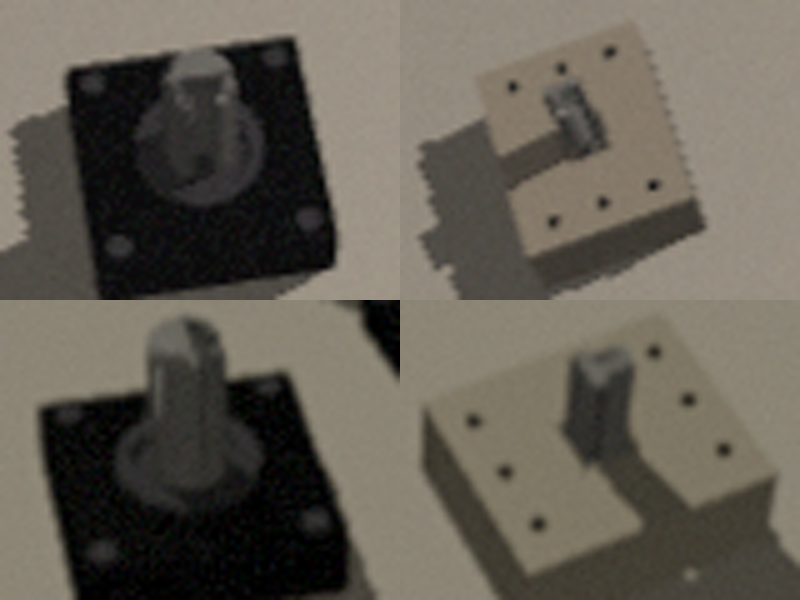

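View pics/c2.png

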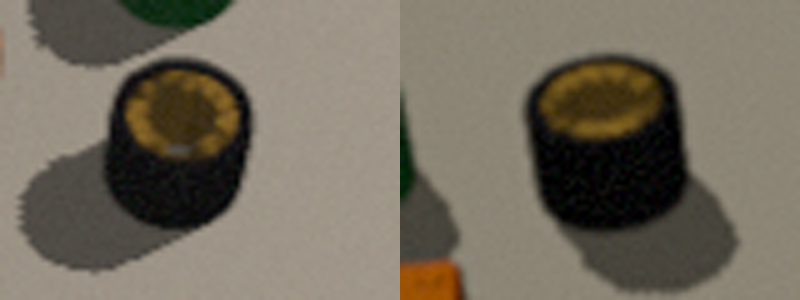

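```bash
cat > h.py <<'E'
import numpy as np,cv2
from cell import ctrl
def ray(n,uv,z,obs=None):
    p=ctrl.camera_params(n)
    d=np.array([(uv[0]-p['cx'])/p['fx'],(uv[1]-p['cy'])/p['fy'],1])
    if n=='wrist':
        T=np.array(p['T_tool_cam']);R=np.array(obs['ee_rot']);c=R@T[:3,3]+obs['tool_pos'];w=R@T[:3,:3]@d
    else:
        R=np.array(p['R']);c=-R.T@p['t'];w=R.T@d
    return c+w*(z-c[2])/w[2]
def proj(n,X,obs=None):
    p=ctrl.camera_params(n);X=np.array(X)
    if n=='wrist':
        T=np.array(p['T_tool_cam']);Xt=np.array(obs['ee_rot']).T@(X-obs['tool_pos']);c=T[:3,:3].T@(Xt-T[:3,3])
    else: c=np.array(p['R'])@X+p['t']
    return np.array([p['fx']*c[0]/c[2]+p['cx'],p['fy']*c[1]/c[2]+p['cy']])
E
python3 - <<'E'
from h import *
np.set_printoptions(precision=4,suppress=True)
def q(n,o,pts,z):
    r=np.array([ray(n,(o[0]+x/5,o[1]+y/5),z)[:2] for x,y in pts]);print(n,z,r.tolist() and r.round(4).tolist(),'mean',r.mean(0));return r
r=q('scene',(276,232),[(68,70),(297,38),(333,265),(98,298)],.026)
print(r-np.roll(r,1,0))
q('side',(280,235),[(38,405-300),(288,373-300),(346,580-300)],.026)
q('scene',(276,232),[(199,62)],.082); q('side',(280,235),[(186,332-300)],.082)
# block
r=q('scene',(160,275),[(475-400,75),(635-400,22),(695-400,195),(527-400,256)],.03);print(r-np.roll(r,1,0))
r=q('side',(345,342),[(422-400,405-300),(660-400,316-300),(775-400,472-300),(525-400,575-300)],.03);print(r-np.roll(r,1,0))
# key top
q('scene',(160,275),[(566-400,90)],.062);q('side',(345,342),[(602-400,360-300)],.062)
# hub top
q('scene',(335,175),[(181,112)],.040);q('side',(200,205),[(602-400,100)],.040)
E
```

```text
scene 0.026 [[0.5248, 0.0106], [0.5598, 0.0916], [0.6468, 0.0491], [0.6123, -0.0296]] mean [0.5859 0.0304]
[[-0.0875  0.0402]
 [ 0.0349  0.081 ]
 [ 0.087  -0.0426]
 [-0.0345 -0.0786]]
side 0.026 [[0.5586, 0.088], [0.6385, 0.0522], [0.5929, -0.0414]] mean [0.5967 0.033 ]
scene 0.082 [[0.5767, 0.0362]] mean [0.5767 0.0362]
side 0.082 [[0.5837, 0.0333]] mean [0.5837 0.0333]
scene 0.03 [[0.4947, -0.2118], [0.5065, -0.1536], [0.5788, -0.1661], [0.5679, -0.2256]] mean [ 0.537  -0.1893]
[[-0.0732  0.0138]
 [ 0.0118  0.0582]
 [ 0.0724 -0.0125]
 [-0.0109 -0.0595]]
side 0.03 [[0.5065, -0.1558], [0.5795, -0.1697], [0.5694, -0.2268], [0.4957, -0.2135]] mean [ 0.5378 -0.1914]
[[ 0.0108  0.0576]
 [ 0.073  -0.0138]
 [-0.0101 -0.0571]
 [-0.0737  0.0133]]
scene 0.062 [[0.5351, -0.1876]] mean [ 0.5351 -0.1876]
side 0.062 [[0.5377, -0.1907]] mean [ 0.5377 -0.1907]
scene 0.04 [[0.5236, 0.2]] mean [0.5236 0.2   ]
side 0.04 [[0.5265, 0.1969]] mean [0.5265 0.1969]
```

Call:
send_rows:
  series:
    - [-15, -27, 0, 0, 94]
    - [-20, -36, 0, 0, 94]
    - [-20, -36, 0, 0, 94]
    - [-20, -36, 0, 0, 94]
    - [-20, -36, 0, 0, 94]
    - [-20, -36, 0, 0, 94]
    - [-20, -36, 0, 0, 94]
    - [-20, -36, 0, 0, 94]
    - [-20, -36, 0, 0, 94]
    - [-20, -36, 0, 0, 94]
    - [-20, -36, 0, 0, 94]
    - [-20, -36, 0, 0, 94]

```text
t: 1.15
tool_pos: [0.4887, -0.2364, 0.2053]
ee_rot: [[0.221, -0.975, -0.0], [-0.975, -0.221, -0.0], [0.0, 0.0, -1.0]]
wrist_force: [0.4, -0.5, 0.9]
width: 0.094
```

Call:
send_rows:
  series:
    - [-20, -30, 0, 0, 94]
    - [-15, -28, 0, 0, 94]
    - [0, 0, 0, 0, 94]
    - [0, 0, 0, 0, 94]

```text
t: 1.48
tool_pos: [0.5371, -0.1899, 0.2048]
ee_rot: [[0.224, -0.975, -0.001], [-0.975, -0.224, 0.0], [-0.0, 0.001, -1.0]]
wrist_force: [-0.6, -0.3, -0.4]
width: 0.094
```

Run:
```python
from h import *
s=ctrl.observe();print(s['t'],s['qpos'],s['tool_pos'],s['ee_rot'][:,0])
cv2.imwrite("pics/w1.png",ctrl.capture('wrist'))
for p in [(.537,-.19,.062),(.585,.031,.082)]:print(proj('wrist',p,s))
```

```text
1.4833 [-4.61694963e-01  2.68981219e-01  1.51642855e+00 -3.94343004e-04
  1.35730575e+00  8.83111225e-01] [ 0.53712206 -0.18990329  0.20482669] [ 2.24152826e-01 -9.74553918e-01 -4.15026727e-04]
[319.95876597 234.30459231]
[ 72.46854239 126.63686052]
```

View pics/w1.png

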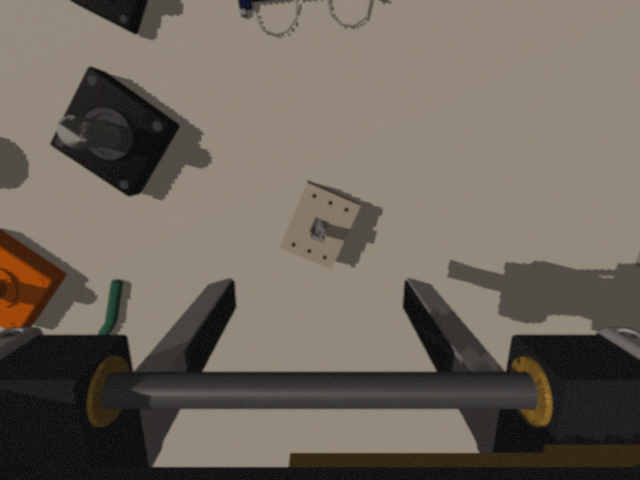

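Run:
```python
import cv2,numpy as np
a=cv2.imread("pics/w1.png")
def c(x,y,w,h,k): return cv2.resize(a[y:y+h,x:x+w],None,fx=k,fy=k,interpolation=cv2.INTER_CUBIC)
cv2.imwrite("pics/c3.png",np.hstack([c(298,210,40,50,10),c(45,95,40,50,10)]))
```

```text
(no output)
```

View pics/c3.png

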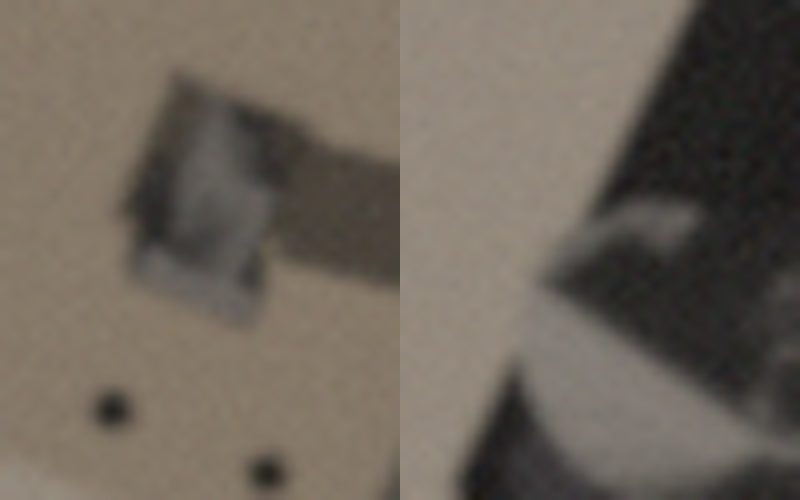

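Call:
send_rows:
  series:
    - [0, 0, 5, -7, 94]
    - [0, 0, 8, -7, 94]
    - [0, 0, 8, -7, 94]
    - [0, 0, 8, -7, 94]
    - [0, 0, 8, -7, 94]
    - [0, 0, 8, -7, 94]
    - [0, 0, 8, -7, 94]
    - [0, 0, 8, -7, 94]
    - [0, 0, 8, -7, 94]
    - [0, 0, 6, -2, 94]
    - [0, 0, 0, 0, 94]
    - [0, 0, 0, 0, 94]

```text
t: 2.53
tool_pos: [0.5354, -0.1923, 0.1303]
ee_rot: [[0.977, -0.215, -0.001], [-0.215, -0.977, -0.0], [-0.001, 0.0, -1.0]]
wrist_force: [-0.6, -0.1, 0.3]
width: 0.0942
```

Run:
```python
from h import *
s=ctrl.observe();print(s['t'],s['qpos'],s['tool_pos'],s['ee_rot'][:,0])
a=ctrl.capture('wrist');cv2.imwrite("pics/w2.png",a)
for p in [(.537,-.19,.062),(.537,-.19,.03)]:
    u=proj('wrist',p,s);print(u)
x,y=(u-[40,50]).astype(int);print(x,y)
cv2.imwrite("pics/c4.png",cv2.resize(a[y:y+75,x:x+80],None,fx=8,fy=8,interpolation=cv2.INTER_CUBIC))
```

```text
2.5333 [-4.66755663e-01  3.18771376e-01  1.63695927e+00 -5.34693769e-04
  1.18672330e+00 -2.49996623e-01] [ 0.53536385 -0.19226908  0.13033922] [ 9.76642236e-01 -2.14869790e-01 -9.57165789e-04]
[320.76376604 254.93623906]
[320.59131526 243.74288408]
280 193
```

View pics/c4.png

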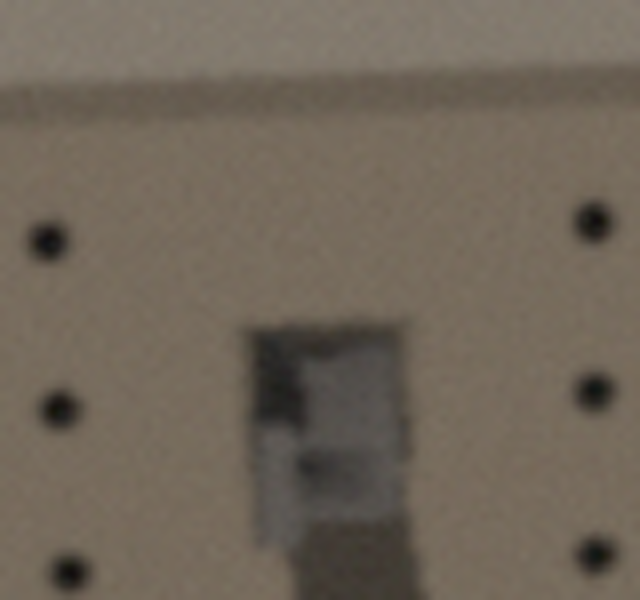

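View pics/w2.png

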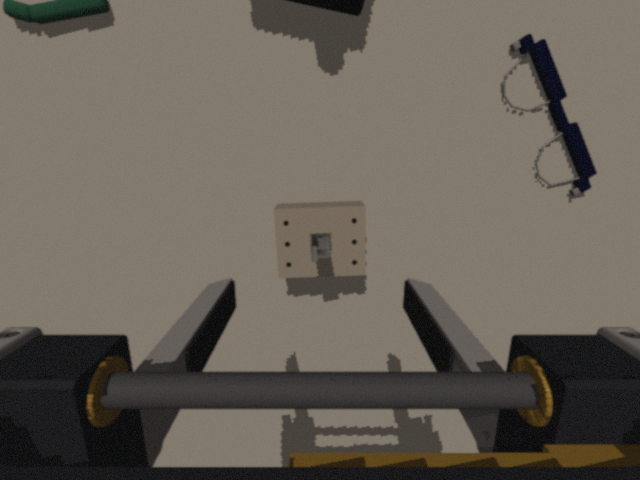

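Run:
```python
from h import *
s=ctrl.observe()
for uv in [(321,253.9),(320.9,254)]:
    p=ray('wrist',uv,.062,s);d=s['ee_rot'].T@(p-s['tool_pos']);print(p,d*1000)
```

```text
[ 0.5379003  -0.18937469  0.062     ] [ 1.35392352 -3.25875146 68.78372493]
[ 0.53781069 -0.18943487  0.062     ] [ 1.27931152 -3.18074248 68.78375219]
```

Call:
send_rows:
  series:
    - [1.3, -3.2, 5, -2, 40]
    - [0, 0, 10, 0, 40]
    - [0, 0, 15, 0, 40]
    - [0, 0, 15, 0, 40]
    - [0, 0, 15, 0, 40]
    - [0, 0, 12, 0, 40]
    - [0, 0, 8, 0, 40]
    - [0, 0, 0, 0, 40]
    - [0, 0, 0, 0, 40]
    - [0, 0, 0, 0, 40]
  newtons: 10

```text
t: 3.42
tool_pos: [0.539, -0.1888, 0.0511]
ee_rot: [[0.984, -0.178, 0.001], [-0.178, -0.984, -0.001], [0.001, 0.001, -1.0]]
wrist_force: [-0.6, 0.7, 0.3]
width: 0.0403
```

Run:
```python
from h import *
s=ctrl.observe();print(s['t'],s['tool_pos'],s['ee_rot'][:,0],s['width'])
a=ctrl.capture('wrist')
cv2.imwrite("pics/w3.png",a)
print(proj('wrist',(.5379,-.1894,.062),s))
```

```text
3.4167 [ 0.5389908  -0.18876347  0.0511069 ] [ 0.98401206 -0.17809696  0.00131996] 0.040279147950632685
[317.51916487 304.94935053]
```

View pics/w3.png

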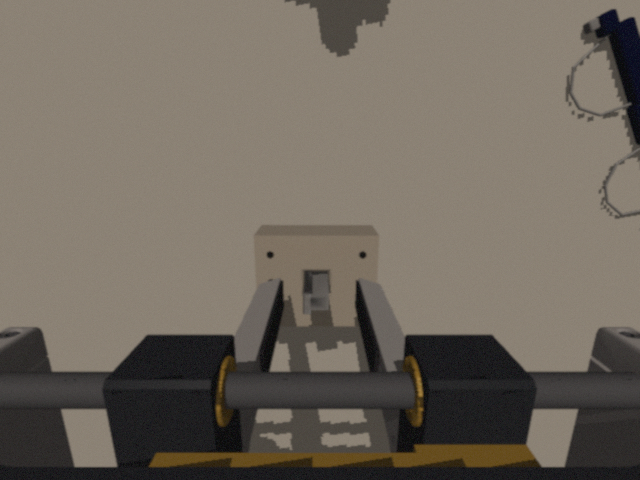

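Call:
send_rows:
  series:
    - [0, 0, 0, 0, 10]
    - [0, 0, 0, 0, 10]
    - [0, 0, 0, 0, 10]
    - [0, 0, 0, 0, 10]
    - [0, 0, 0, 0, 10]
    - [0, 0, 0, 0, 10]
  newtons: 15

```text
t: 3.97
tool_pos: [0.5386, -0.1884, 0.0506]
ee_rot: [[0.984, -0.178, 0.0], [-0.178, -0.984, -0.0], [0.0, 0.0, -1.0]]
wrist_force: [0.2, 0.5, 0.8]
width: 0.0137
```

Run:
```python
from h import *
s=ctrl.observe();print(s['t'],s['tool_pos'],s['ee_rot'],s['width'],s['wrist_force'])
a=ctrl.capture('wrist')
cv2.imwrite("pics/c5.png",cv2.resize(a[220:330,260:380],None,fx=6,fy=5,interpolation=cv2.INTER_CUBIC))
```

```text
3.9667 [ 0.53859995 -0.18840624  0.05063444] [[ 9.84097849e-01 -1.77626876e-01  3.41295749e-04]
 [-1.77626795e-01 -9.84097890e-01 -2.53242745e-04]
 [ 3.80851144e-04  1.88592371e-04 -9.99999910e-01]] 0.013683810422602301 [0.18854408 0.46769761 0.82695566]
```

View pics/c5.png

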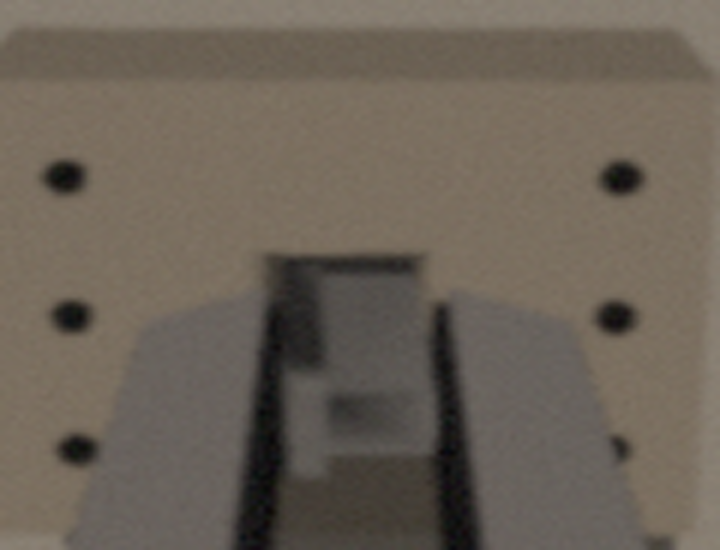

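Call:
send_rows:
  series:
    - [0, 0, -6, 0, 10]
    - [0, 0, -14, 0, 10]
    - [0, 0, -25, 0, 10]
    - [0, 0, -30, 0, 10]
    - [0, 0, -25, 0, 10]
    - [-1, -15, 0, 0, 10]
    - [-1, -30, 0, 0, 10]
    - [-1, -40, 0, 0, 10]
    - [-1, -40, 0, 0, 10]
    - [0, -35, 0, 0, 10]
    - [0, -20, 0, 0, 10]
    - [0, -5, 0, 5, 10]

```text
t: 5.02
tool_pos: [0.5675, -0.0018, 0.1508]
ee_rot: [[0.965, -0.261, 0.0], [-0.261, -0.965, 0.002], [-0.0, -0.002, -1.0]]
wrist_force: [0.9, -0.4, 0.0]
width: 0.0133
```

Call:
send_rows:
  series:
    - [0, 0, 0, 5, 10]
    - [0, 0, 0, 5, 10]
    - [0, 0, 0, 0, 10]
    - [0, 0, 0, 0, 10]

```text
t: 5.35
tool_pos: [0.5673, -0.0055, 0.1506]
ee_rot: [[0.906, -0.424, -0.0], [-0.424, -0.906, -0.0], [0.0, 0.0, -1.0]]
wrist_force: [0.7, -0.1, 0.1]
width: 0.0138
```

Run:
```python
from h import *
s=ctrl.observe();print(s['t'],s['tool_pos'],s['ee_rot'][:,0],s['width'],s['wrist_force'])
a=ctrl.capture('wrist');cv2.imwrite("pics/w4.png",a)
u=proj('wrist',(.585,.031,.082),s);print(u)
```

```text
5.35 [ 0.56729528 -0.00551086  0.1506426 ] [ 9.05560342e-01 -4.24217474e-01  3.41863393e-05] 0.013790994631487415 [ 0.744839   -0.12293167  0.07725453]
[320.14689073 204.14601327]
```

View pics/w4.png

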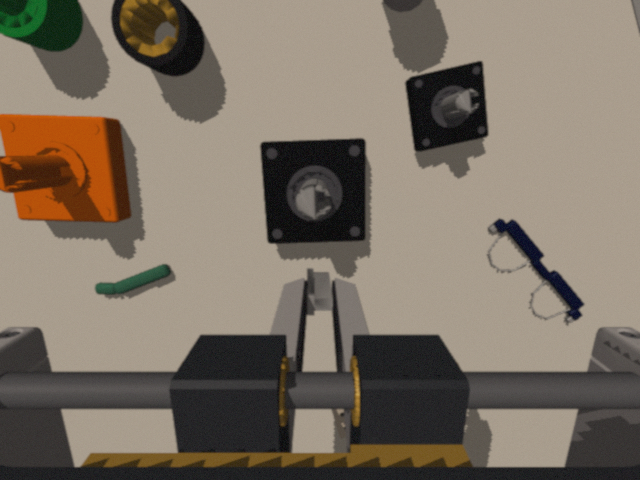

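Run:
```python
import cv2,numpy as np
a=cv2.imread("pics/w4.png")
def c(x,y,w,h,k): return cv2.resize(a[y:y+h,x:x+w],None,fx=k,fy=k,interpolation=cv2.INTER_CUBIC)
cv2.imwrite("pics/c6.png",np.hstack([c(285,155,65,75,8)]))
cv2.imwrite("pics/c7.png",c(290,255,60,60,8))
```

```text
(no output)
```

View pics/c6.png

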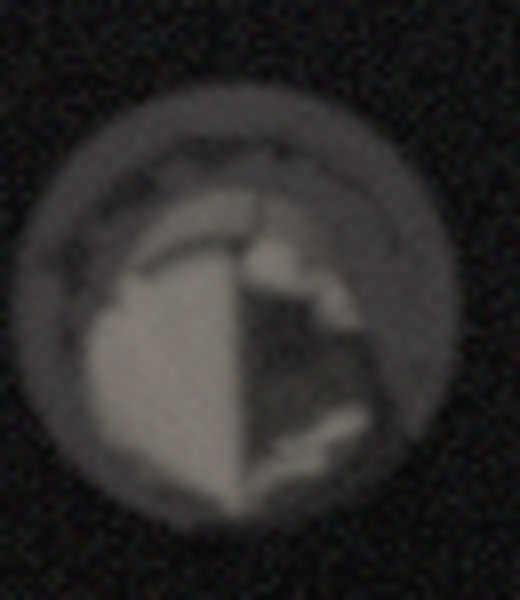

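View pics/c7.png

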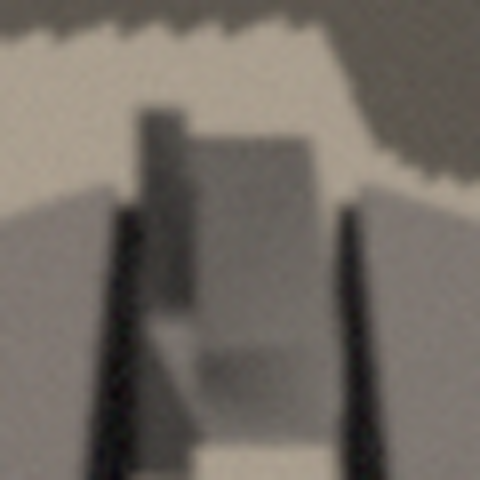

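Run:
```python
import cv2,numpy as np
a=cv2.imread("pics/w4.png")
g=cv2.GaussianBlur(cv2.cvtColor(a,cv2.COLOR_BGR2GRAY),(3,3),0)
print(g[150,300:420:8],g[200,255:380:6])
c=lambda x,y,w,h,k: cv2.resize(a[y:y+h,x:x+w],None,fx=k,fy=k,interpolation=cv2.INTER_CUBIC)
im=c(255,130,120,120,5); im=np.clip(im.astype(float)*1.8,0,255).astype('uint8')
cv2.imwrite("pics/c8.png",im)
```

```text
[ 19  18  21  16  19  20  32  60  51 158 158 159 158 158 155] [159 158  16  17  18  19  58 111 122 119  66  38  48  53  54  17  16  16
  21 100 159]
```

View pics/c8.png

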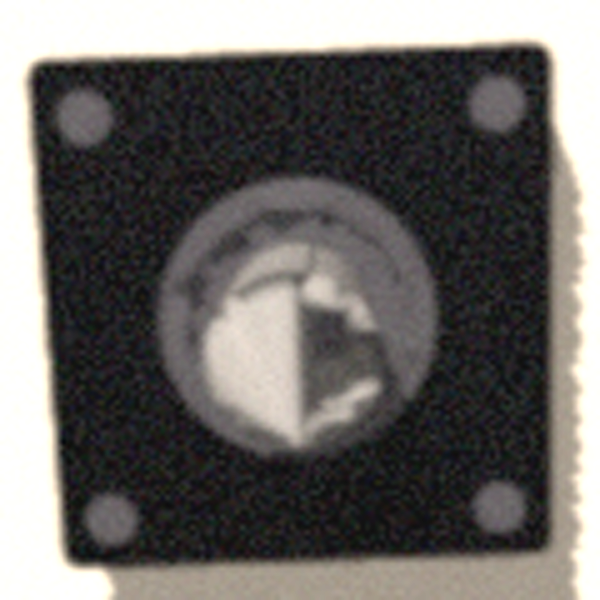

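Run:
```python
from h import *
np.set_printoptions(precision=4,suppress=True)
s=ctrl.observe(); print(s['t'])
P=np.array([ray('wrist',(255+x/5,130+y/5),.026,s)[:2] for x,y in [(84,118),(497,103),(500,506),(112,518)]])
P2=np.array([ray('wrist',(255+x/5,130+y/5),.026,s)[:2] for x,y in [(30,62),(550,43),(551,548),(70,563)]])
for Q in(P,P2):
    e=np.roll(Q,-1,0)-Q; print(Q.mean(0),np.linalg.norm(e,axis=1),np.degrees(np.arctan2(e[:,1],e[:,0])))
c=P.mean(0)
# collar centre & tool coordinates of things
R=s['ee_rot'];t=s['tool_pos']
def tl(p):return (R.T@(p-t))*1000
print('centre rivets',tl(np.r_[c,.026]),'collar',tl(ray('wrist',(255+298/5,130+315/5),.0305,s)))
# slot inner face line ends at z=.082, spindle top
for uv in[(285+240/8,155+245/8),(285+240/8,155+505/8)]:print('slotface',tl(ray('wrist',uv,.082,s)))
for uv in[(285+95/8,155+375/8)]:print('left',tl(ray('wrist',uv,.080,s)))
# key top: flange left edge, stem right edge at ztop
z=t[2]+.0119
for x,y in[(150,320),(340,350),(200,440),(340,440),(140,475)]:print('key',tl(ray('wrist',(290+x/8,255+y/8),z,s)))
z=t[2]-.0321
for x,y in[(140,105),(187,105),(187,138),(310,138)]:print('keybot',tl(ray('wrist',(290+x/8,255+y/8),z,s)))
```

```text
5.4
[0.5813 0.0336] [0.07   0.07   0.0699 0.0697] [ -23.1204 -113.1339  156.682    66.9405]
[0.5819 0.034 ] [0.0874 0.0875 0.0873 0.0872] [ -23.1244 -112.9915  156.7089   67.088 ]
centre rivets [ -4.0587 -41.4872 124.6312] collar [ -4.0529 -42.4407 120.1312]
slotface [ -3.111  -53.7475  68.6305]
slotface [ -3.1867 -30.3928  68.632 ]
left [-16.2666 -41.9301  70.6301]
key [ -5.6436  -5.2461 -11.9008]
key [  6.7394  -3.1273 -11.8996]
key [ -2.4184   3.2915 -11.9   ]
key [  6.8048   3.2952 -11.8992]
key [ -6.3938   5.8203 -11.9002]
keybot [-7.6986 -4.7451 32.099 ]
keybot [-3.9176 -4.7439 32.0993]
keybot [-3.9303 -1.9302 32.0995]
keybot [ 5.9983 -1.927  32.1004]
```

Run:
```python
from h import *
s=ctrl.observe();R=s['ee_rot'];t=s['tool_pos']
# ideal key in tool frame, gripped at x=0,y=y0; top at tz=-11.9, bottom at 32.1
def pr(x,y,z): return (proj('wrist',R@(np.array([x,y,z])/1000)+t,s)-[290,255])*8
for y0 in(0,):
  for n,x,y in[('flL',-7,-6.5),('flR',-3,-6.5),('stL',-3,-3.5),('stR',7,-3.5),('stR+',7,3.5),('flL+',-7,6.5)]:
    print(n,'top',pr(x,y+y0,-11.9+1).round(),'bot',pr(x,y+y0,32.1-1).round())
  print('endbot',pr(-6.25,-5.75,32.1).round(),pr(6.25,-2.75,32.1).round())
# spindle: outlines
```

```text
flL top [130. 296.] bot [148.  88.]
flR top [191. 296.] bot [198.  88.]
stL top [191. 338.] bot [198. 124.]
stR top [343. 338.] bot [323. 124.]
stR+ top [342. 436.] bot [322. 206.]
flL+ top [131. 477.] bot [149. 240.]
endbot [158.  93.] [313. 128.]
```

Call:
send_rows:
  series:
    - [2, -12, 0, 0, 10]
    - [3, -20, 0, 0, 10]
    - [2, -11.2, 0, 0, 10]
    - [0, 0, 5, -2, 10]
    - [0, 0, 10, 0, 10]
    - [0, 0, 8, 0, 10]
    - [0, 0, 5, 0, 10]
    - [0, 0, 0, 0, 10]
    - [0, 0, 0, 0, 10]
    - [0, 0, 0, 0, 10]

```text
t: 6.23
tool_pos: [0.5922, 0.0303, 0.1226]
ee_rot: [[0.919, -0.395, 0.0], [-0.395, -0.919, -0.0], [0.0, -0.0, -1.0]]
wrist_force: [0.9, -0.2, -0.6]
width: 0.0136
```

Run:
```python
from h import *
s=ctrl.observe();print(s['t'],s['tool_pos'],s['ee_rot'][:,0],s['width'],s['wrist_force'])
c=lambda a,x,y,w,h,k: cv2.resize(a[y:y+h,x:x+w],None,fx=k,fy=k,interpolation=cv2.INTER_CUBIC)
w=ctrl.capture('wrist');a=ctrl.capture('scene');b=ctrl.capture('side')
cv2.imwrite('pics/w5.png',w);cv2.imwrite('pics/s5.png',a);cv2.imwrite('pics/d5.png',b)
im=np.hstack([c(w,280,205,80,100,6),c(b,290,190,53,100,6)])
cv2.imwrite("pics/c9.png",np.clip(im*1.5,0,255))
print(proj('scene',(.581,.034,.08)),proj('side',(.581,.034,.08)))
```

```text
6.2333 [0.5922497  0.03025634 0.12257858] [ 9.18703947e-01 -3.94946789e-01  3.02546680e-04] 0.013570481440553409 [ 0.8900865  -0.17606032 -0.61687175]
[316.03448364 247.31021398] [315.54876018 242.7636194 ][ WARN:0@4.352] global loadsave.cpp:1063 imwrite_ Unsupported depth image for selected encoder is fallbacked to CV_8U.
```

View pics/c9.png

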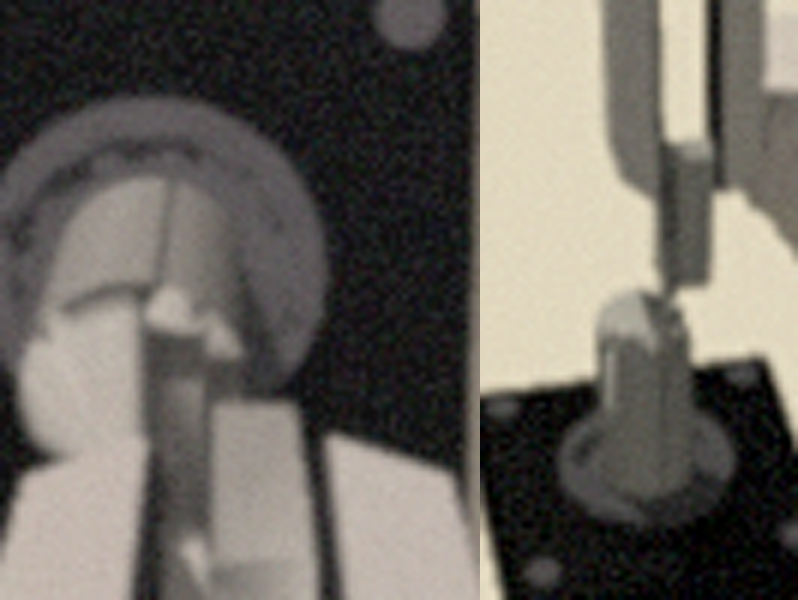

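```bash
python3 - <<'E'
from h import *
s=ctrl.observe();R=s['ee_rot'];t=s['tool_pos']
tl=lambda u,v,z:((R.T@(ray('wrist',(280+u/6,205+v/6),z,s)-t))*1000).round(2)
print('slotface',tl(145,330,.082),tl(145,300,.082),'spindle left',tl(22,390,.0785))
zb=t[2]-.0321
print('key fl',tl(160,355,zb),tl(210,355,zb),'stem',tl(212,403,zb),tl(300,403,zb))
# flange upper end of slot top-edge; collar
print('collar edges',tl(0,0,.031),'right',tl(328,270,.031),'top',tl(160,97,.031))
# predicted axis world from rivets
p=R.T@(np.array([.5813,.0336,.082])-t)*1000;print('axis pred',p)
E
python3 - <<'E'
import cv2,numpy as np
w=cv2.imread('pics/w5.png')
im=cv2.resize(w[220:280,275:345],None,fx=11,fy=10,interpolation=cv2.INTER_CUBIC)
cv2.imwrite('pics/c10.png',np.clip(im*1.6,0,255).astype('uint8'))
E
```

```text
slotface [-10.16  -7.4   40.93] [-10.12 -10.88  40.93] spindle left [-24.38   0.87  44.42]
key fl [-8.19 -7.44 32.09] [-2.84 -7.43 32.1 ] stem [-2.65 -1.99 32.1 ] [ 6.82 -1.99 32.11]
collar edges [-30.91 -36.4   91.92] right [12.5   0.44 91.95] top [-10.08 -23.46  91.94]
axis pred [-11.5831414    1.4004801   40.93036724]
```

View pics/c10.png

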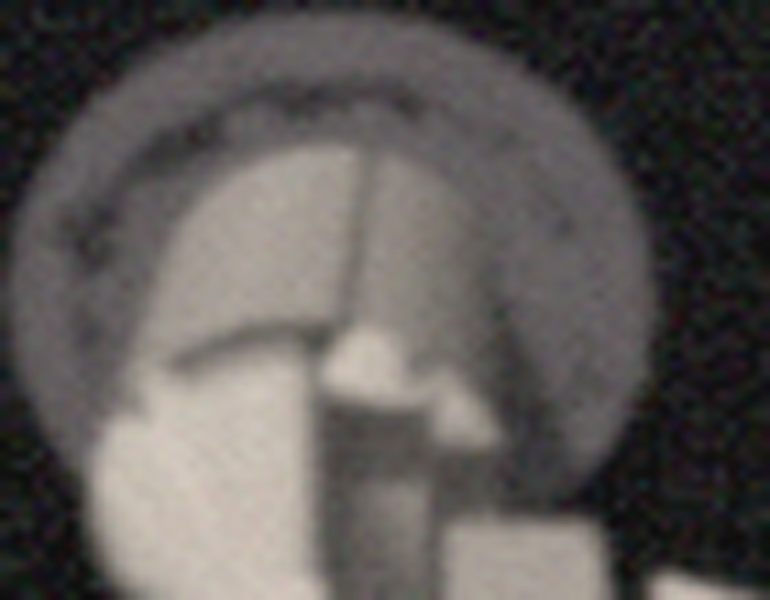

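Run:
```python
from h import *
s=ctrl.observe();R=s['ee_rot'];t=s['tool_pos']
tl=lambda u,v,z:((R.T@(ray('wrist',(275+u/11,220+v/10),z,s)-t))*1000).round(2)
for z in(.0815,.080,.0785):
    print(z,'fl wall',tl(375,402,z)[1],'+7.25; stem wall',tl(465,448,z)[1],'+4.25; chamfer top',tl(375,330,.082)[1])
zb=t[2]-.0321
print('key flange',tl(385,475,zb)[1],'stem',tl(520,516,zb)[1])
```

```text
0.0815 fl wall -7.1 +7.25; stem wall -3.86 +4.25; chamfer top -12.27
0.08 fl wall -6.62 +7.25; stem wall -3.36 +4.25; chamfer top -12.27
0.0785 fl wall -6.13 +7.25; stem wall -2.85 +4.25; chamfer top -12.27
key flange -5.18 stem -2.38
```

Call:
send_rows:
  series:
    - [-0.3, 0.2, 3, 0, 10]
    - [0, 0, 3, 0, 10]
    - [0, 0, 2, 0, 10]
    - [0, 0, 2, 0, 10]
    - [0, 0, 2, 0, 10]
    - [0, 0, 1, 0, 10]
    - [0, 0, 0, 0, 10]

```text
t: 6.97
tool_pos: [0.5916, 0.0304, 0.1091]
ee_rot: [[0.919, -0.394, -0.001], [-0.394, -0.919, -0.0], [-0.001, 0.0, -1.0]]
wrist_force: [-0.6, -0.3, -0.8]
width: 0.0138
```

Call:
send_rows:
  series:
    - [0, 0, 2, 0, 10]
    - [0, 0, 2, 0, 10]
    - [0, 0, 2, 0, 10]
    - [0, 0, 2, 0, 10]
    - [0, 0, 0, 0, 10]

```text
t: 7.38
tool_pos: [0.5914, 0.0304, 0.1009]
ee_rot: [[0.919, -0.395, -0.001], [-0.395, -0.919, -0.0], [-0.001, 0.0, -1.0]]
wrist_force: [0.7, 0.6, -1.5]
width: 0.0134
```

Run:
```python
from h import *
s=ctrl.observe();print(s['t'],s['tool_pos'],s['ee_rot'][:,2],s['width'],s['wrist_force'],s['ft_torque'])
c=lambda a,x,y,w,h,k: cv2.resize(a[y:y+h,x:x+w],None,fx=k,fy=k,interpolation=cv2.INTER_CUBIC)
w=ctrl.capture('wrist');b=ctrl.capture('side')
im=np.hstack([c(w,280,225,80,100,6),c(b,290,190,53,100,6)])
cv2.imwrite("pics/c11.png",np.clip(im*1.5,0,255).astype('uint8'))
```

```text
7.3833 [0.59142152 0.0304237  0.10088877] [-9.45373237e-04 -3.76987355e-05 -9.99999552e-01] 0.01341532805320455 [ 0.65937467  0.56675755 -1.46122547] [-0.04038248 -0.04026344  0.03452875]
```

View pics/c11.png

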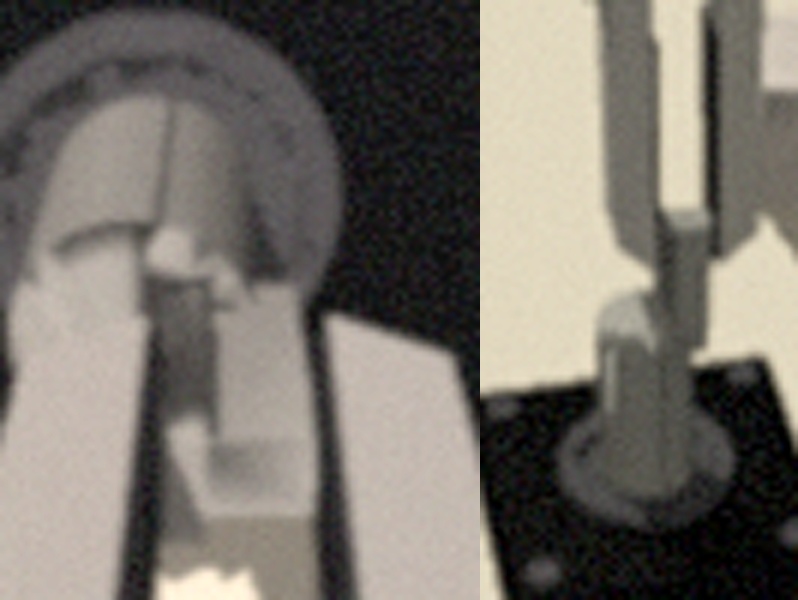

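Call:
send_rows:
  series:
    - [0, 0, 3, 0, 10]
    - [0, 0, 3, 0, 10]
    - [0, 0, 3, 0, 10]
    - [0, 0, 3, 0, 10]
    - [0, 0, 2.5, 0, 10]
    - [0, 0, 0, 0, 10]

```text
t: 7.98
tool_pos: [0.5913, 0.0304, 0.0862]
ee_rot: [[0.919, -0.395, -0.001], [-0.395, -0.919, -0.0], [-0.001, 0.001, -1.0]]
wrist_force: [-0.2, -0.7, -0.4]
width: 0.0138
```

Now release, letting it slide in.

Call:
send_rows:
  series:
    - [0, 0, 0, 0, 20]
    - [0, 0, 0, 0, 24]
    - [0, 0, 0, 0, 24]
    - [0, 0, 0, 0, 24]

```text
t: 8.32
tool_pos: [0.592, 0.0304, 0.0872]
ee_rot: [[0.919, -0.395, 0.001], [-0.395, -0.919, -0.0], [0.001, -0.0, -1.0]]
wrist_force: [-0.4, 0.1, 0.1]
width: 0.0243
```

Run:
```python
from h import *
s=ctrl.observe();print(s['t'],s['tool_pos'],s['width'],s['wrist_force'])
c=lambda a,x,y,w,h,k: cv2.resize(a[y:y+h,x:x+w],None,fx=k,fy=k,interpolation=cv2.INTER_CUBIC)
w=ctrl.capture('wrist');b=ctrl.capture('side')
im=np.hstack([c(w,280,225,80,100,6),c(b,290,190,53,100,6)])
cv2.imwrite("pics/c12.png",np.clip(im*1.5,0,255).astype('uint8'))
```

```text
8.3167 [0.59197819 0.03038351 0.0871782 ] 0.02429935293900073 [-0.42601422  0.14521596  0.05312647]
```

View pics/c12.png

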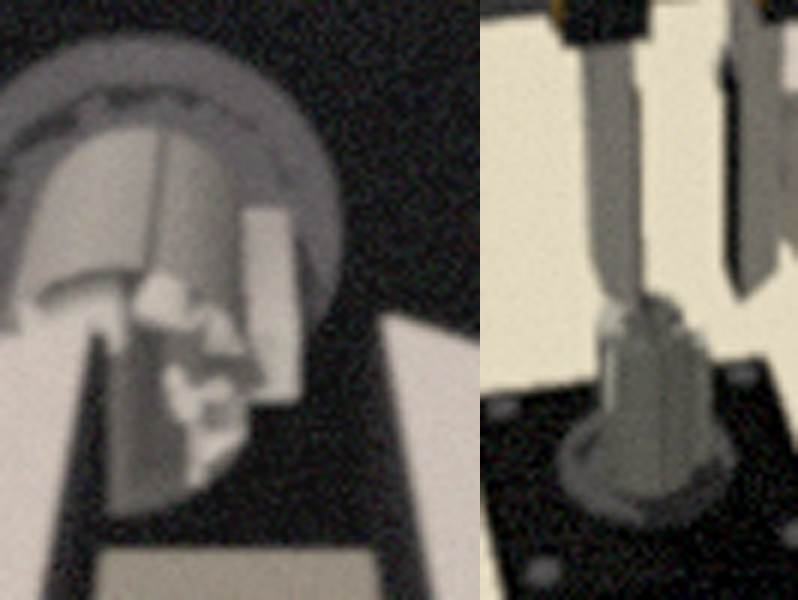

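Call:
send_rows:
  series:
    - [0, 0, -5, 0, 24]
    - [0, 0, -15, 0, 24]
    - [0, 0, -25, 0, 40]
    - [0, 0, -30, 0, 70]
    - [0, 0, -25, 0, 94]
    - [0, 0, -5, 0, 94]
    - [0, 0, 0, 0, 94]

```text
t: 9.0
tool_pos: [0.5932, 0.0304, 0.1944]
ee_rot: [[0.919, -0.394, 0.005], [-0.394, -0.919, -0.0], [0.005, -0.002, -1.0]]
wrist_force: [-0.5, -0.2, 0.5]
width: 0.0537
```

Run:
```python
from h import *
s=ctrl.observe();print(s['t'],s['tool_pos'],s['width'],s['wrist_force'])
c=lambda a,x,y,w,h,k: cv2.resize(a[y:y+h,x:x+w],None,fx=k,fy=k,interpolation=cv2.INTER_CUBIC)
w=ctrl.capture('wrist');b=ctrl.capture('side')
cv2.imwrite('pics/w6.png',w)
u=proj('wrist',(.59,.03,.06),s).astype(int);print(u)
im=np.hstack([c(w,u[0]-40,u[1]-30,70,60,7),c(b,290,220,40,60,7)])
cv2.imwrite("pics/c13.png",np.clip(im*1.5,0,255).astype('uint8'))
ax=np.array([.5813,.0336]);x=np.array([np.cos(np.radians(-23.1)),np.sin(np.radians(-23.1))]);y=np.array([-x[1],x[0]])
for n,o in(('wrist',u-[40,30]),('side',np.array([290,220]))):
  for z in(.082,.072,.031):
    for r,l in((17.5,3.5),(17.5,-3.5),(13,0)):
      print(n,z,r,l,((proj(n,np.r_[ax+x*r/1e3+y*l/1e3,z],s)-o)*7+([490,0] if n=='side' else 0)).round())
```

```text
9.0 [0.5931756  0.0303682  0.19438619] 0.05367115292612375 [-0.49221401 -0.16762737  0.49247519]
[315 238]
wrist 0.082 17.5 3.5 [348. 232.]
wrist 0.082 17.5 -3.5 [348. 286.]
wrist 0.082 13 0 [312. 259.]
wrist 0.072 17.5 3.5 [347. 212.]
wrist 0.072 17.5 -3.5 [347. 265.]
wrist 0.072 13 0 [312. 239.]
wrist 0.031 17.5 3.5 [341. 143.]
wrist 0.031 17.5 -3.5 [341. 190.]
wrist 0.031 13 0 [310. 167.]
side 0.082 17.5 3.5 [743. 133.]
side 0.082 17.5 -3.5 [749. 152.]
side 0.082 13 0 [727. 145.]
side 0.072 17.5 3.5 [743. 167.]
side 0.072 17.5 -3.5 [749. 186.]
side 0.072 13 0 [727. 179.]
side 0.031 17.5 3.5 [744. 301.]
side 0.031 17.5 -3.5 [750. 320.]
side 0.031 13 0 [728. 313.]
```

View pics/c13.png

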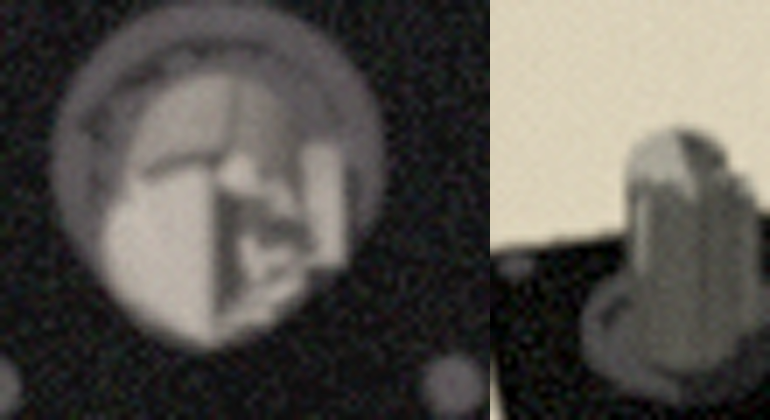

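View pics/w6.png

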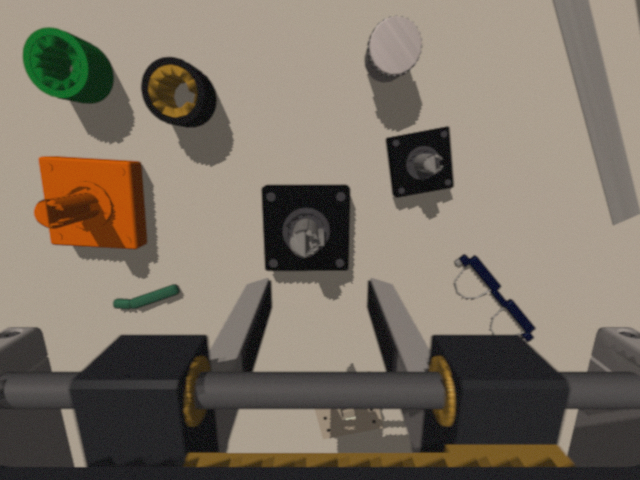

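Call:
send_rows:
  series:
    - [-14, -14, 0, 0, 94]
    - [-25, -25, 0, 0, 94]
    - [-25, -25, 0, 0, 94]
    - [-25, -25, 0, 0, 94]
    - [-25, -25, 0, 0, 94]
    - [-14, -14, 0, 0, 94]
    - [0, 0, 0, 0, 94]
    - [0, 0, 0, 0, 94]

```text
t: 9.77
tool_pos: [0.5233, 0.1989, 0.1901]
ee_rot: [[0.92, -0.392, -0.003], [-0.392, -0.92, -0.002], [-0.002, 0.003, -1.0]]
wrist_force: [0.4, -0.7, 0.2]
width: 0.094
```

Run:
```python
from h import *
s=ctrl.observe();print(s['t'],s['qpos'],s['tool_pos'],s['ee_rot'][:,0],s['width'],s['wrist_force'])
w=ctrl.capture('wrist')
cv2.imwrite('pics/w7.png',w)
u=proj('wrist',(.5245,.198,.04),s);print(u);x,y=(u-[50,45]).astype(int);print(x,y)
cv2.imwrite('pics/c14.png',np.clip(1.6*cv2.resize(w[y:y+90,x:x+100],None,fx=7,fy=6.5,interpolation=cv2.INTER_CUBIC),0,255).astype('uint8'))
```

```text
9.7667 [ 2.39483905e-01  2.64154445e-01  1.56039189e+00 -7.84721596e-04
  1.32042403e+00  6.42754823e-01] [0.52329852 0.19890703 0.19014835] [ 0.91985561 -0.39225068 -0.00224843] 0.09401709615834343 [ 0.42678252 -0.69051312  0.15908896]
[321.08835009 232.96303243]
271 187
```

View pics/w7.png

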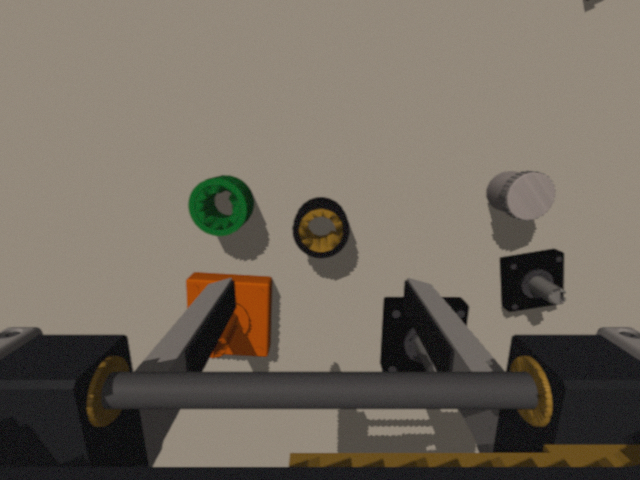

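View pics/c14.png

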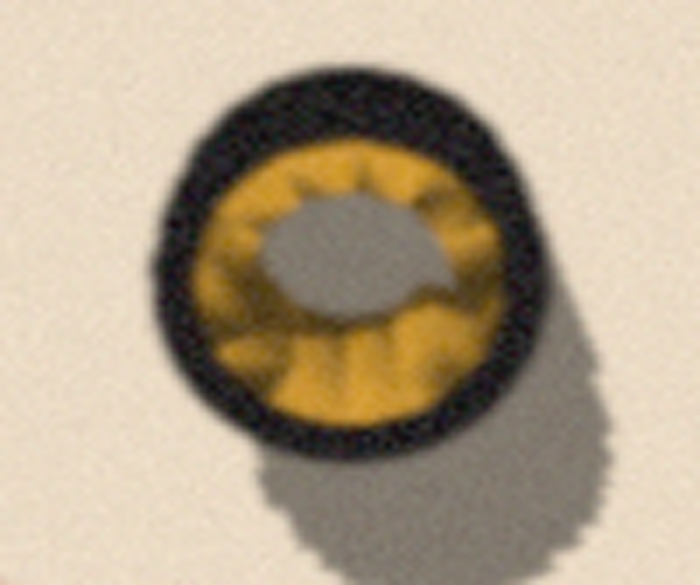

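Call:
send_rows:
  series:
    - [0, 15, 8, 0, 94]
    - [0, 22, 14, 0, 94]
    - [0, 22, 14, 0, 94]
    - [0, 13, 8, 0, 94]
    - [0, 0, 0, 0, 94]
    - [0, 0, 0, 0, 94]
    - [0, 0, 0, 0, 94]

```text
t: 10.4
tool_pos: [0.4975, 0.1321, 0.1483]
ee_rot: [[0.918, -0.396, 0.001], [-0.396, -0.918, 0.0], [0.001, -0.001, -1.0]]
wrist_force: [0.5, 0.2, 0.3]
width: 0.0939
```

Run:
```python
from h import *
s=ctrl.observe();print(s['t'],s['tool_pos'],s['ee_rot'][:,0],s['ee_rot'][:,2])
w=ctrl.capture('wrist')
cv2.imwrite('pics/w8.png',w)
u=proj('wrist',(.5245,.198,.04),s);print(u);x,y=(u-[50,45]).astype(int);print(x,y)
cv2.imwrite('pics/c15.png',np.clip(1.6*cv2.resize(w[y:y+90,x:x+100],None,fx=8,fy=6.6,interpolation=cv2.INTER_CUBIC),0,255).astype('uint8'))
```

```text
10.4 [0.49752502 0.13211458 0.14830466] [ 0.9183052  -0.39587172  0.00106929] [ 1.34422985e-03  4.17125045e-04 -9.99999010e-01]
[317.53206268 159.02948758]
267 114
```

View pics/c15.png

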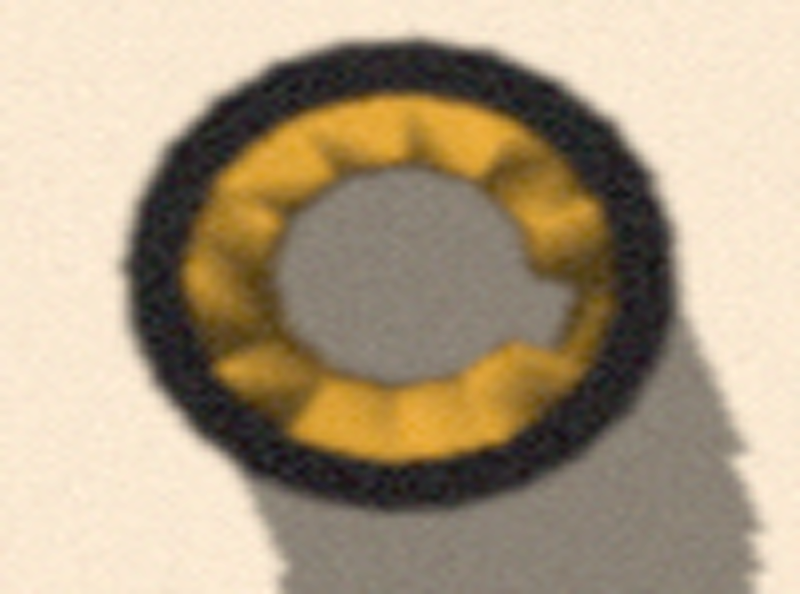

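Run:
```python
from h import *
s=ctrl.observe();R=s['ee_rot'];t=s['tool_pos']
P=lambda u,v,z:ray('wrist',(267+u/8,114+v/6.6),z,s)
tl=lambda p:((R.T@(p-t))*1000).round(2)
for n,uv,z in[('top L',(130,270),.04),('R',(675,270),.04),('T',(402,40),.04),('B',(402,508),.04),('boreL',(275,275),0),('boreT',(402,168),0),('boreB',(402,384),0)]:print(n,tl(P(*uv,z)))
c=P(402,275,0);print('c0',c,tl(c));c4=P(402,273,.04);print('c4',c4,tl(c4))
for uv in[(540,275),(525,345),(578,290),(557,347),(568,318),(532,311)]:
    p=P(*uv,0)-c;print(uv,np.linalg.norm(p)*1e3,np.degrees(np.arctan2(p[1],p[0])))
```

```text
top L [-28.97 -74.29 108.55]
R [ 25.78 -74.29 108.63]
T [  -1.61 -100.7   108.62]
B [ -1.69 -45.49 108.56]
boreL [-16.38 -73.12 148.56]
boreT [ -1.81 -87.33 148.6 ]
boreB [ -1.86 -58.29 148.57]
c0 [0.52509405 0.20046472 0.        ] [ -1.83 -73.12 148.59]
c4 [0.52551578 0.20112629 0.04      ] [ -1.65 -73.94 108.59]
(540, 275) 15.803389842680978 -23.279516906296116
(525, 345) 17.060365659774416 -57.037743090982886
(578, 290) 20.28747394205195 -28.99105772634243
(557, 347) 20.36850892429043 -51.89015434379196
(568, 318) 19.957550943440722 -40.192573451626075
(532, 311) 15.710413724494169 -41.287738238087115
```

Call:
send_rows:
  series:
    - [0, -12, 0, 0, 76]
    - [-1.7, -22, 0, 0, 76]
    - [0, -24, 0, 0, 76]
    - [0, -15.5, 5, 0, 76]
    - [0, 0, 15, 0, 76]
    - [0, 0, 20, 0, 76]
    - [0, 0, 20, 0, 76]
    - [0, 0, 15, 0, 76]
    - [0, 0, 5, 0, 76]
    - [0, 0, 0, 0, 76]
    - [0, 0, 0, 0, 76]

```text
t: 11.37
tool_pos: [0.5242, 0.2013, 0.0681]
ee_rot: [[0.919, -0.394, 0.0], [-0.394, -0.919, 0.0], [0.0, -0.0, -1.0]]
wrist_force: [-0.1, 0.6, -0.1]
width: 0.0758
```

Run:
```python
from h import *
s=ctrl.observe();print(s['t'],s['tool_pos'],s['ee_rot'][:,0],s['ee_rot'][:,2],s['width'])
p=s['ee_rot'].T@(np.array([.5253,.2008,.02])-s['tool_pos'])*1000;print(p)
w=ctrl.capture('wrist')
cv2.imwrite('pics/w9.png',w)
```

```text
11.3667 [0.52421153 0.20125251 0.06813567] [ 9.19167490e-01 -3.93866672e-01  4.12121853e-04] [ 4.69952841e-04  5.03814303e-05 -9.99999888e-01] 0.07577704923984666
[ 1.15887576e+00 -1.64307310e-03  4.81361502e+01]
```

View pics/w9.png

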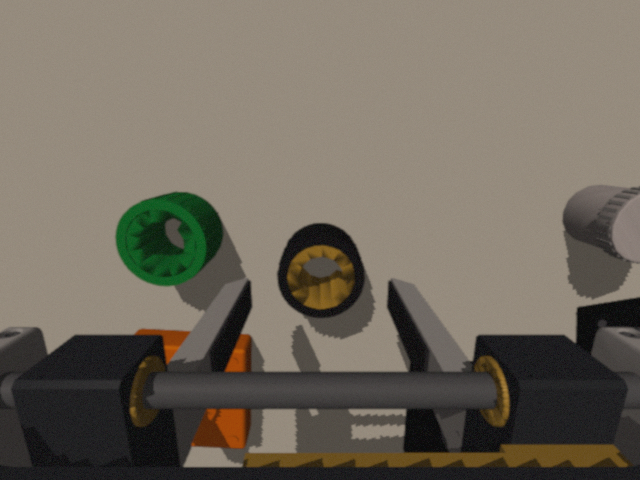

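Run:
```python
from h import *
s=ctrl.observe();R=s['ee_rot'];t=s['tool_pos']
for n,uv,z in[('or corner',(250,335),.026),('or',(140,332),.026),('green bot',(222,225),.01),('green top',(208,240),.04),('blk anvil',(405,415),.026)]:
    print(n,(R.T@(ray('wrist',uv,z,s)-t)*1000).round(1))
```

```text
or corner [-49.6  49.3  42.6]
or [-127.7   46.8   42.5]
green bot [-68.2 -27.4  58.6]
green top [-69.  -24.4  28.6]
blk anvil [ 65.7 118.   42.7]
```

Call:
send_rows:
  series:
    - [1.2, 0, 6, 0, 76]
    - [0, 0, 12, 0, 76]
    - [0, 0, 14, 0, 76]
    - [0, 0, 12, 0, 76]
    - [0, 0, 8, 0, 76]
    - [0, 0, 5, 0, 76]
    - [0, 0, 1, 0, 76]
    - [0, 0, 0, 0, 68]
    - [0, 0, 0, 0, 60]
    - [0, 0, 0, 0, 50]
    - [0, 0, 0, 0, 50]
    - [0, 0, 0, 0, 50]
  newtons: 25

```text
t: 12.42
tool_pos: [0.5252, 0.2003, 0.0106]
ee_rot: [[0.919, -0.395, 0.001], [-0.395, -0.919, 0.0], [0.001, -0.001, -1.0]]
wrist_force: [-0.3, 0.5, 1.4]
width: 0.0553
```

Run:
```python
from h import *
s=ctrl.observe();print(s['t'],s['tool_pos'],s['ee_rot'][:,0],s['ee_rot'][:,2],s['width'],s['wrist_force'])
w=ctrl.capture('wrist')
cv2.imwrite('pics/w10.png',w)
```

```text
12.4167 [0.52524556 0.20025644 0.01055929] [ 0.91889    -0.39451266  0.00096521] [ 1.16476570e-03  2.66369727e-04 -9.99999286e-01] 0.055330349551331044 [-0.28801508  0.48908338  1.44839426]
```

View pics/w10.png

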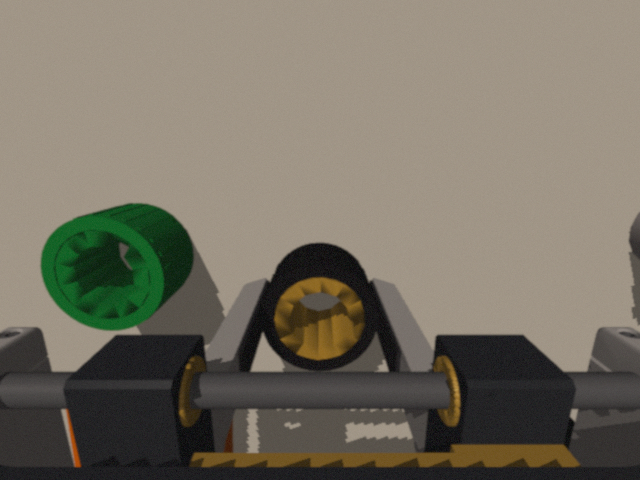

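Run:
```python
from h import *
s=ctrl.observe()
w=cv2.imread('pics/w10.png')
cv2.imwrite('pics/c16.png',np.clip(2*cv2.resize(w[235:380,255:385].astype('uint8'),None,fx=6,fy=4.1,interpolation=cv2.INTER_CUBIC).astype(float),0,255).astype('uint8'))
for y0 in (-1,0,1):
    R=s['ee_rot'];t=s['tool_pos']; 
    c=R@np.array([0,y0/1e3,0])+t
    f=lambda dx,dy,z:((proj('wrist',np.r_[(c+R@np.array([dx,dy,0])/1e3)[:2],z],s)-[255,235])*[6,4.1]).round()
    print(y0,'rimB',f(0,28,.04),'rimT',f(0,-28,.04),'L',f(-28,0,.04),'R',f(28,0,.04),'boreT top',f(0,-14.1,.04),'boreB top',f(0,14.1,.04),'footT',f(0,-28,0),'bore bottom far',f(0,-14.1,0))
```

```text
-1 rimB [388. 551.] rimT [388. 111.] L [ 34. 341.] R [742. 341.] boreT top [388. 228.] boreB top [388. 449.] footT [387.  21.] bore bottom far [387. 116.]
0 rimB [388. 558.] rimT [388. 119.] L [ 35. 349.] R [741. 349.] boreT top [388. 236.] boreB top [388. 457.] footT [387.  28.] bore bottom far [387. 123.]
1 rimB [388. 566.] rimT [388. 128.] L [ 35. 357.] R [741. 356.] boreT top [388. 244.] boreB top [388. 464.] footT [387.  35.] bore bottom far [387. 130.]
```

View pics/c16.png

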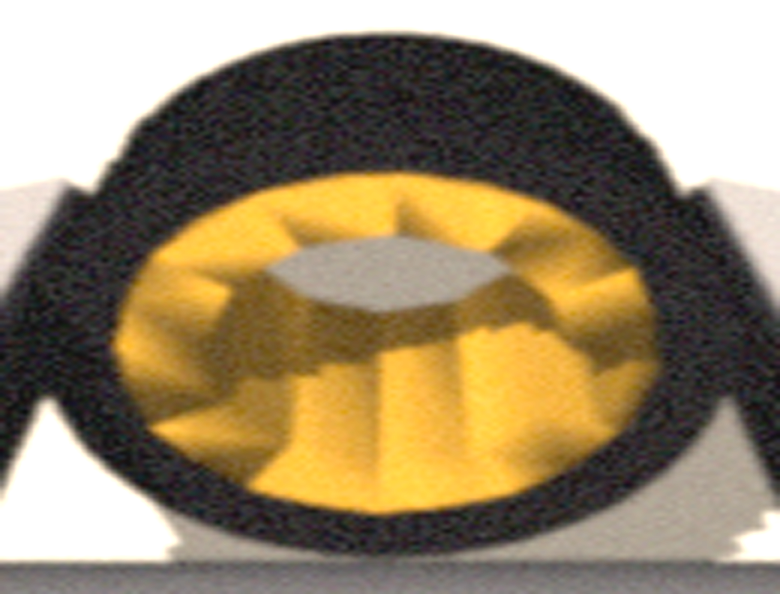

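Call:
send_rows:
  series:
    - [0, 0, -4, 0, 50]
    - [0, 0, -10, 0, 50]
    - [0, 0, -20, 0, 50]
    - [0, 0, -25, 0, 50]
    - [0, 0, -25, 0, 50]
    - [0, 0, -16, 0, 50]
    - [0, 0, -5, 0, 50]
    - [0, 0, 0, 0, 50]
  newtons: 30

```text
t: 13.13
tool_pos: [0.5257, 0.2003, 0.1167]
ee_rot: [[0.919, -0.394, 0.003], [-0.394, -0.919, 0.001], [0.003, -0.002, -1.0]]
wrist_force: [0.4, 0.8, -1.9]
width: 0.0552
```

Run:
```python
from h import *
s=ctrl.observe();print(s['t'],s['tool_pos'],s['ee_rot'][:,0],s['ee_rot'][:,2],s['width'],s['wrist_force'])
w=ctrl.capture('wrist')
cv2.imwrite('pics/c17.png',np.clip(2*cv2.resize(w[235:380,255:385].astype('uint8'),None,fx=6,fy=4.1,interpolation=cv2.INTER_CUBIC).astype(float),0,255).astype('uint8'))
```

```text
13.1333 [0.52568376 0.20034786 0.11668564] [ 0.91892313 -0.39442681  0.00278654] [ 3.32449837e-03  6.80572549e-04 -9.99994242e-01] 0.05524329230165299 [ 0.38894175  0.83419624 -1.91199627]
```

View pics/c17.png

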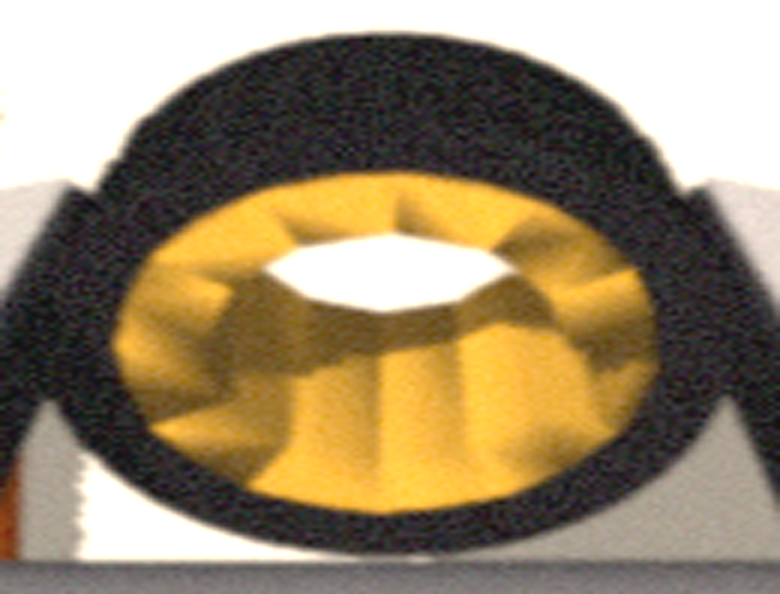

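Call:
send_rows:
  series:
    - [8, 9, 0, 0, 50]
    - [16, 18, 0, 0, 50]
    - [22, 25, 0, 0, 50]
    - [24, 27, 0, 0, 50]
    - [22, 25, 0, 0, 50]
    - [16, 18, 0, 0, 50]
    - [8.7, 9, 0, 0, 50]
    - [0, 0, 0, -4, 50]
    - [0, 0, 0, -6, 50]
    - [0, 0, 0, -5, 50]
    - [0, 0, 0, -2.4, 50]
    - [0, 0, 0, 0, 50]

```text
t: 14.18
tool_pos: [0.5793, 0.0338, 0.1136]
ee_rot: [[0.995, -0.101, -0.003], [-0.101, -0.995, 0.0], [-0.003, -0.0, -1.0]]
wrist_force: [0.3, 0.2, -2.7]
width: 0.0555
```

Run:
```python
from h import *
s=ctrl.observe();print(s['t'],s['tool_pos'],s['ee_rot'][:,0],s['ee_rot'][:,2],s['width'],s['wrist_force'])
print('axis in tool',s['ee_rot'].T@(np.array([.5812,.0339,.082])-s['tool_pos'])*1e3, np.degrees(np.arctan2(s['ee_rot'][1,0],s['ee_rot'][0,0])))
w=ctrl.capture('wrist');b=ctrl.capture('side');a=ctrl.capture('scene')
cv2.imwrite('pics/w11.png',w)
c=lambda a,x,y,w,h,k: cv2.resize(a[y:y+h,x:x+w],None,fx=k,fy=k,interpolation=cv2.INTER_CUBIC)
cv2.imwrite('pics/c18.png',np.clip(2*cv2.resize(w[235:380,255:385].astype('uint8'),None,fx=6,fy=4.1,interpolation=cv2.INTER_CUBIC).astype(float),0,255).astype('uint8'))
cv2.imwrite('pics/c19.png',np.clip(1.6*np.hstack([c(b,270,180,100,120,4),c(a,266,180,100,120,4)]).astype(float),0,255).astype('uint8'))
```

```text
14.1833 [0.57932353 0.03377399 0.11362223] [ 0.99487833 -0.10103745 -0.00292135] [-2.90042698e-03  3.53973008e-04 -9.99995731e-01] 0.05553920260347359 [ 0.34150513  0.20839807 -2.65538281]
axis in tool [ 1.94650582 -0.31309072 31.61669681] -5.798939340437943
```

View pics/c18.png

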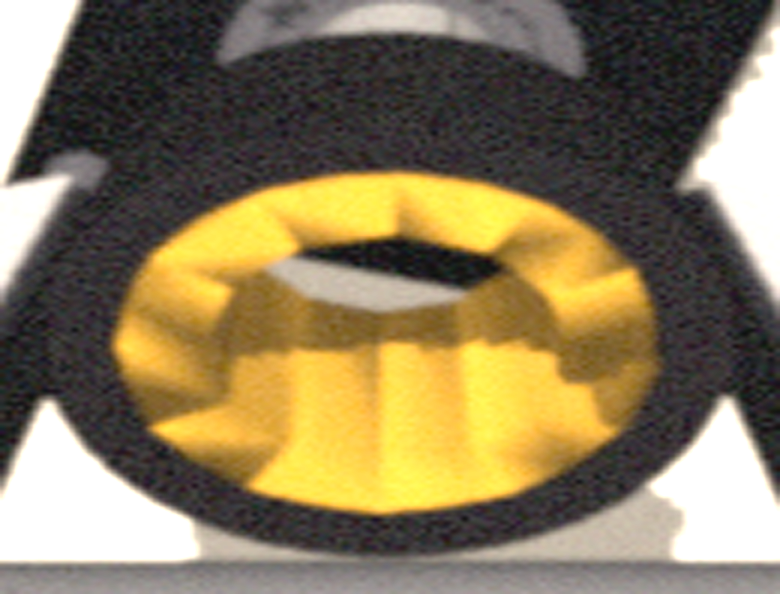

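View pics/c19.png

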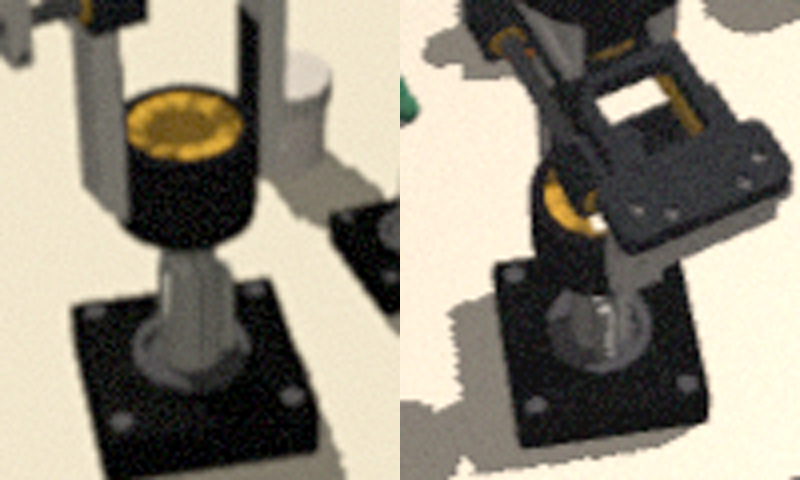

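Call:
send_rows:
  series:
    - [0, 0, 0, 0, 50]
    - [0, 0, 0, 0, 50]
    - [0, 0, 0, 0, 50]

```text
t: 14.58
tool_pos: [0.5803, 0.0338, 0.1149]
ee_rot: [[0.995, -0.102, -0.0], [-0.102, -0.995, -0.0], [-0.0, 0.0, -1.0]]
wrist_force: [0.7, 0.2, -1.3]
width: 0.0555
```

Run:
```python
from h import *
s=ctrl.observe();print(s['t'],s['tool_pos'],s['ee_rot'][:,2],s['wrist_force'])
print('axis in tool',s['ee_rot'].T@(np.array([.5812,.0339,.082])-s['tool_pos'])*1e3, np.degrees(np.arctan2(s['ee_rot'][1,0],s['ee_rot'][0,0])))
```

```text
14.5833 [0.5802897  0.03377352 0.11488401] [-1.19011834e-04 -6.10929981e-05 -9.99999991e-01] [ 0.7166417   0.21473983 -1.32026446]
axis in tool [ 0.89637367 -0.22093364 32.88389763] -5.8454652733357815
```

Call:
send_rows:
  series:
    - [0.9, 0, 4, 0, 50]
    - [0, 0, 6, 0, 50]
    - [0, 0, 5, 0, 50]
    - [0, 0, 3, 0, 50]
    - [0, 0, 1, 0, 50]
    - [0, 0, 0, 0, 50]
    - [0, 0, 0, 0, 50]

```text
t: 15.17
tool_pos: [0.5812, 0.0336, 0.0958]
ee_rot: [[0.995, -0.102, -0.0], [-0.102, -0.995, -0.0], [-0.0, 0.0, -1.0]]
wrist_force: [-0.0, 0.6, -1.9]
width: 0.0552
```

Run:
```python
from h import *
s=ctrl.observe();print(s['t'],s['tool_pos'],s['ee_rot'][:,2],s['wrist_force'])
print('axis in tool',s['ee_rot'].T@(np.array([.5812,.0339,.082])-s['tool_pos'])*1e3, np.degrees(np.arctan2(s['ee_rot'][1,0],s['ee_rot'][0,0])))
w=ctrl.capture('wrist');b=ctrl.capture('side')
c=lambda a,x,y,w,h,k: cv2.resize(a[y:y+h,x:x+w],None,fx=k,fy=k,interpolation=cv2.INTER_CUBIC)
cv2.imwrite('pics/c20.png',np.clip(2*np.hstack([cv2.resize(w[235:380,255:385],(480,480),interpolation=cv2.INTER_CUBIC),c(b,280,190,80,120,4)]).astype(float),0,255).astype('uint8'))
```

```text
15.1667 [0.5812492  0.03361344 0.09580879] [-1.92011261e-04 -6.98918515e-05 -9.99999979e-01] [-0.04551895  0.60837789 -1.88689413]
axis in tool [-0.07553566 -0.28130412 13.80877663] -5.834365442727168
```

View pics/c20.png

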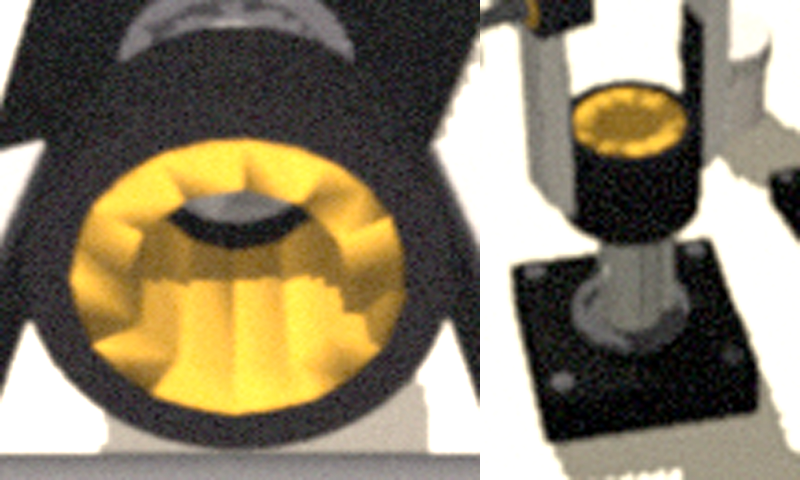

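Call:
send_rows:
  series:
    - [0, 0, 1.5, 0, 50]
    - [0, 0, 1.5, 0, 50]
    - [0, 0, 1.5, 0, 50]
    - [0, 0, 1.5, 0, 50]
    - [0, 0, 1, 0, 50]
    - [0, 0, 0, 0, 50]

```text
t: 15.77
tool_pos: [0.581, 0.0336, 0.0886]
ee_rot: [[0.995, -0.102, -0.001], [-0.102, -0.995, -0.0], [-0.001, 0.0, -1.0]]
wrist_force: [0.5, -0.4, -2.4]
width: 0.0556
```

Run:
```python
from h import *
for i in range(1):
    s=ctrl.observe();print(s['t'],s['tool_pos'],s['wrist_force'],s['ft_torque'])
w=ctrl.capture('wrist')
cv2.imwrite('pics/c21.png',np.clip(2*cv2.resize(w[235:380,255:385],(480,480),interpolation=cv2.INTER_CUBIC).astype(float),0,255).astype('uint8'))
```

```text
15.7667 [0.5809818  0.03361707 0.0885907 ] [ 0.54861492 -0.381479   -2.39256288] [-0.03043672 -0.0737465   0.00267942]
```

View pics/c21.png

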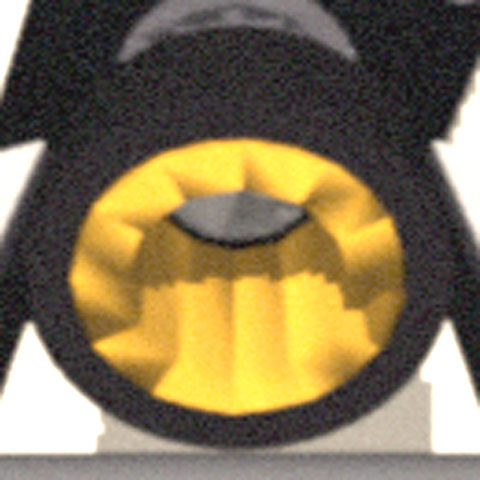

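Call:
send_rows:
  series:
    - [0, 0, 1, 0, 50]
    - [0, 0, 1, 0, 50]
    - [0, 0, 1, 0, 50]
    - [0, 0, 1, 0, 50]
    - [0, 0, 0, 0, 50]

```text
t: 16.23
tool_pos: [0.5811, 0.0336, 0.0847]
ee_rot: [[0.995, -0.102, -0.0], [-0.102, -0.995, -0.0], [-0.0, 0.0, -1.0]]
wrist_force: [-0.0, 0.7, -1.7]
width: 0.0555
```

Call:
send_rows:
  series:
    - [0, 0, 0.5, 0, 50]
    - [0, 0, 0.5, 0, 50]
    - [0, 0, 0, 0, 50]

```text
t: 16.48
tool_pos: [0.5812, 0.0336, 0.0839]
ee_rot: [[0.995, -0.102, -0.0], [-0.102, -0.995, -0.0], [-0.0, 0.0, -1.0]]
wrist_force: [-0.9, 0.3, -1.8]
width: 0.0555
```

Call:
send_rows:
  series:
    - [0, 0, 0.5, 0, 50]
    - [0, 0, 0.5, 0, 50]
    - [0, 0, 0, 0, 50]

```text
t: 16.73
tool_pos: [0.5811, 0.0336, 0.0828]
ee_rot: [[0.995, -0.102, -0.0], [-0.102, -0.995, -0.0], [-0.0, 0.0, -1.0]]
wrist_force: [0.3, 0.1, -1.5]
width: 0.0558
```

Call:
send_rows:
  series:
    - [0, 0, 0.5, 0, 50]
    - [0, 0, 0.5, 0, 50]
    - [0, 0, 0, 0, 50]

```text
t: 16.98
tool_pos: [0.5812, 0.0336, 0.0818]
ee_rot: [[0.995, -0.102, -0.0], [-0.102, -0.995, -0.0], [-0.0, 0.0, -1.0]]
wrist_force: [0.3, 0.0, -1.7]
width: 0.0553
```

Call:
send_rows:
  series:
    - [0, 0, 0.5, 0, 50]
    - [0, 0, 0.5, 0, 50]
    - [0, 0, 0, 0, 50]

```text
t: 17.23
tool_pos: [0.5812, 0.0336, 0.0808]
ee_rot: [[0.995, -0.102, -0.0], [-0.102, -0.995, -0.0], [-0.0, 0.0, -1.0]]
wrist_force: [0.1, 0.2, -2.5]
width: 0.0553
```

Call:
send_rows:
  series:
    - [0, 0, 0.5, 0, 50]
    - [0, 0, 0.5, 0, 50]
    - [0, 0, 0, 0, 50]

```text
t: 17.48
tool_pos: [0.5811, 0.0336, 0.0798]
ee_rot: [[0.995, -0.102, -0.0], [-0.102, -0.995, -0.0], [-0.0, 0.0, -1.0]]
wrist_force: [-1.0, -0.4, -2.3]
width: 0.0553
```

Call:
send_rows:
  series:
    - [0, 0, 0.7, 0, 50]
    - [0, 0, 0.7, 0, 50]
    - [0, 0, 0.7, 0, 50]
    - [0, 0, 0.7, 0, 50]
    - [0, 0, 0, 0, 50]

```text
t: 17.9
tool_pos: [0.5811, 0.0336, 0.0769]
ee_rot: [[0.995, -0.102, -0.0], [-0.102, -0.995, -0.0], [-0.0, 0.0, -1.0]]
wrist_force: [-0.1, 0.2, -1.9]
width: 0.0555
```

Call:
send_rows:
  series:
    - [0, 0, 1, 0, 50]
    - [0, 0, 1, 0, 50]
    - [0, 0, 1, 0, 50]
    - [0, 0, 1, 0, 50]
    - [0, 0, 0, 0, 50]

```text
t: 18.32
tool_pos: [0.5811, 0.0336, 0.0729]
ee_rot: [[0.995, -0.102, -0.0], [-0.102, -0.995, -0.0], [-0.0, 0.0, -1.0]]
wrist_force: [0.1, 0.5, -2.1]
width: 0.0553
```

Call:
send_rows:
  series:
    - [0, 0, 1, 0, 50]
    - [0, 0, 1, 0, 50]
    - [0, 0, 1, 0, 50]
    - [0, 0, 1, 0, 50]
    - [0, 0, 0, 0, 50]

```text
t: 18.73
tool_pos: [0.5811, 0.0336, 0.0689]
ee_rot: [[0.995, -0.102, -0.0], [-0.102, -0.995, -0.0], [-0.0, 0.0, -1.0]]
wrist_force: [-0.7, -0.5, -2.0]
width: 0.0553
```

Run:
```python
from h import *
s=ctrl.observe();print(s['t'],s['tool_pos'],s['wrist_force'],s['ft_torque'])
w=ctrl.capture('wrist');b=ctrl.capture('side')
c=lambda a,x,y,w,h,k: cv2.resize(a[y:y+h,x:x+w],None,fx=k,fy=k,interpolation=cv2.INTER_CUBIC)
cv2.imwrite('pics/c22.png',np.clip(2*np.hstack([cv2.resize(w[235:380,255:385],(480,480),interpolation=cv2.INTER_CUBIC),c(b,280,190,80,120,4)]).astype(float),0,255).astype('uint8'))
```

```text
18.7333 [0.58107554 0.0336245  0.06887798] [-0.70896538 -0.48511371 -1.96391765] [-0.05972548 -0.07471951 -0.00649986]
```

View pics/c22.png

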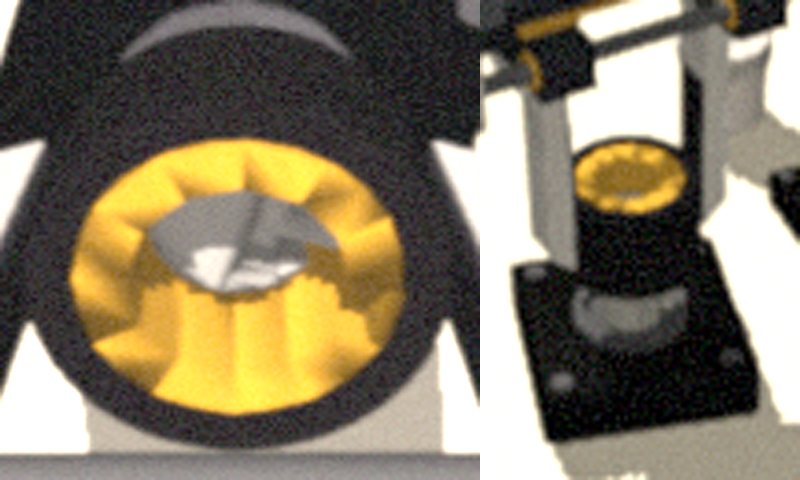

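Call:
send_rows:
  series:
    - [0, 0, 1, 0, 50]
    - [0, 0, 1.5, 0, 50]
    - [0, 0, 1.5, 0, 50]
    - [0, 0, 1.5, 0, 50]
    - [0, 0, 1.5, 0, 50]
    - [0, 0, 1, 0, 50]
    - [0, 0, 0, 0, 50]

```text
t: 19.42
tool_pos: [0.581, 0.0336, 0.0608]
ee_rot: [[0.995, -0.102, -0.001], [-0.102, -0.995, -0.0], [-0.001, 0.0, -1.0]]
wrist_force: [0.4, -0.1, -1.0]
width: 0.0554
```

Call:
send_rows:
  series:
    - [0, 0, 1, 0, 50]
    - [0, 0, 1.5, 0, 50]
    - [0, 0, 1.5, 0, 50]
    - [0, 0, 1.5, 0, 50]
    - [0, 0, 1.5, 0, 50]
    - [0, 0, 1, 0, 50]
    - [0, 0, 0, 0, 50]

```text
t: 20.0
tool_pos: [0.581, 0.0336, 0.0528]
ee_rot: [[0.995, -0.102, -0.001], [-0.102, -0.995, -0.0], [-0.001, 0.0, -1.0]]
wrist_force: [-0.2, 0.1, -2.0]
width: 0.0557
```

Call:
send_rows:
  series:
    - [0, 0, 1, 0, 50]
    - [0, 0, 1.5, 0, 50]
    - [0, 0, 1.5, 0, 50]
    - [0, 0, 1.5, 0, 50]
    - [0, 0, 1, 0, 50]
    - [0, 0, 0.5, 0, 50]
    - [0, 0, 0, 0, 50]

```text
t: 20.58
tool_pos: [0.5811, 0.0336, 0.046]
ee_rot: [[0.995, -0.102, -0.0], [-0.102, -0.995, -0.0], [-0.0, 0.0, -1.0]]
wrist_force: [-0.6, -0.2, -1.9]
width: 0.0556
```

Call:
send_rows:
  series:
    - [0, 0, 0.8, 0, 50]
    - [0, 0, 0.8, 0, 50]
    - [0, 0, 0.8, 0, 50]
    - [0, 0, 0.6, 0, 50]
    - [0, 0, 0, 0, 50]
    - [0, 0, 0, 0, 50]

```text
t: 21.08
tool_pos: [0.5812, 0.0336, 0.0431]
ee_rot: [[0.995, -0.102, -0.0], [-0.102, -0.995, -0.0], [-0.0, 0.0, -1.0]]
wrist_force: [0.1, -0.4, -1.6]
width: 0.0555
```

Call:
send_rows:
  series:
    - [0, 0, 0.4, 0, 50]
    - [0, 0, 0.4, 0, 50]
    - [0, 0, 0, 0, 50]
    - [0, 0, 0, 0, 50]

```text
t: 21.42
tool_pos: [0.5812, 0.0336, 0.0423]
ee_rot: [[0.995, -0.102, -0.0], [-0.102, -0.995, -0.0], [-0.0, 0.0, -1.0]]
wrist_force: [0.1, -0.2, -1.7]
width: 0.0555
```

Call:
send_rows:
  series:
    - [0, 0, 0.3, 0, 50]
    - [0, 0, 0.3, 0, 50]
    - [0, 0, 0, 0, 50]
    - [0, 0, 0, 0, 50]

```text
t: 21.75
tool_pos: [0.5812, 0.0336, 0.0417]
ee_rot: [[0.995, -0.102, -0.0], [-0.102, -0.995, -0.0], [-0.0, 0.0, -1.0]]
wrist_force: [0.4, 0.6, -2.4]
width: 0.0554
```

Call:
send_rows:
  series:
    - [0, 0, 0.3, 0, 50]
    - [0, 0, 0.3, 0, 50]
    - [0, 0, 0, 0, 50]
    - [0, 0, 0, 0, 50]

```text
t: 22.08
tool_pos: [0.5813, 0.0336, 0.0413]
ee_rot: [[0.995, -0.102, 0.0], [-0.102, -0.995, -0.0], [0.0, 0.0, -1.0]]
wrist_force: [-0.4, -1.0, -1.0]
width: 0.0554
```

Call:
send_rows:
  series:
    - [0, 0, 0.3, 0, 50]
    - [0, 0, 0.3, 0, 50]
    - [0, 0, 0, 0, 50]
    - [0, 0, 0, 0, 50]

```text
t: 22.42
tool_pos: [0.5813, 0.0336, 0.0408]
ee_rot: [[0.995, -0.102, 0.0], [-0.102, -0.995, -0.0], [0.0, 0.0, -1.0]]
wrist_force: [-0.4, -0.9, 0.1]
width: 0.0556
```

Call:
send_rows:
  series:
    - [0, 0, 0, 0, 58]
    - [0, 0, 0, 0, 62]
    - [0, 0, 0, 0, 70]
    - [0, 0, 0, 0, 76]
    - [0, 0, 0, 0, 76]
    - [0, 0, 0, 0, 76]

```text
t: 22.92
tool_pos: [0.5813, 0.0336, 0.0405]
ee_rot: [[0.995, -0.102, 0.0], [-0.102, -0.995, -0.0], [0.0, 0.0, -1.0]]
wrist_force: [0.1, -0.0, -0.2]
width: 0.0762
```

Call:
send_rows:
  series:
    - [0, 0, -4, 0, 76]
    - [0, 0, -10, 0, 76]
    - [0, 0, -20, 0, 76]
    - [0, 0, -25, 0, 76]
    - [0, 0, -25, 0, 76]
    - [0, 0, -25, 0, 76]
    - [0, 0, -20, 0, 76]
    - [0, 10, -8, 0, 76]
    - [0, 20, 0, 0, 76]
    - [0, 20, 0, 0, 76]
    - [0, 5, 0, 0, 76]
    - [0, 0, 0, 0, 76]

```text
t: 23.92
tool_pos: [0.5751, -0.0226, 0.1773]
ee_rot: [[0.995, -0.104, -0.001], [-0.104, -0.995, -0.0], [-0.001, 0.0, -1.0]]
wrist_force: [0.0, 0.5, -0.7]
width: 0.076
```

Run:
```python
from h import *
s=ctrl.observe();print(s['t'],s['tool_pos'],s['wrist_force'],s['width'])
w=ctrl.capture('wrist');b=ctrl.capture('side');a=ctrl.capture('scene')
cv2.imwrite('pics/s12.png',a);cv2.imwrite('pics/d12.png',b)
c=lambda a,x,y,w,h,k: cv2.resize(a[y:y+h,x:x+w],None,fx=k,fy=k,interpolation=cv2.INTER_CUBIC)
u=proj('wrist',(.5812,.0339,.06),s).astype(int)
cv2.imwrite('pics/c23.png',np.clip(1.8*np.hstack([c(w,u[0]-40,u[1]-40,80,80,5),c(b,280,210,80,80,5)]).astype(float),0,255).astype('uint8'))
for z in(.071,.031):
  for n,o in(('wrist',u-40),('side',np.array([280,210]))):
    print(n,z,[((proj(n,(.5812+dx,.0339+dy,z),s)-o)*5).round().tolist() for dx,dy in[(0,0),(.028,0),(-.028,0),(0,.028),(0,-.028)]])
```

```text
23.9167 [ 0.5751483  -0.0226079   0.17733929] [ 0.02852166  0.49077346 -0.68603281] 0.07600912526780439
wrist 0.071 [[201.0, 206.0], [374.0, 188.0], [30.0, 224.0], [183.0, 27.0], [219.0, 376.0]]
side 0.071 [[179.0, 186.0], [250.0, 154.0], [106.0, 218.0], [131.0, 142.0], [229.0, 231.0]]
wrist 0.031 [[201.0, 190.0], [353.0, 173.0], [51.0, 206.0], [185.0, 32.0], [217.0, 340.0]]
side 0.031 [[181.0, 279.0], [250.0, 247.0], [110.0, 312.0], [135.0, 234.0], [230.0, 325.0]]
```

View pics/c23.png

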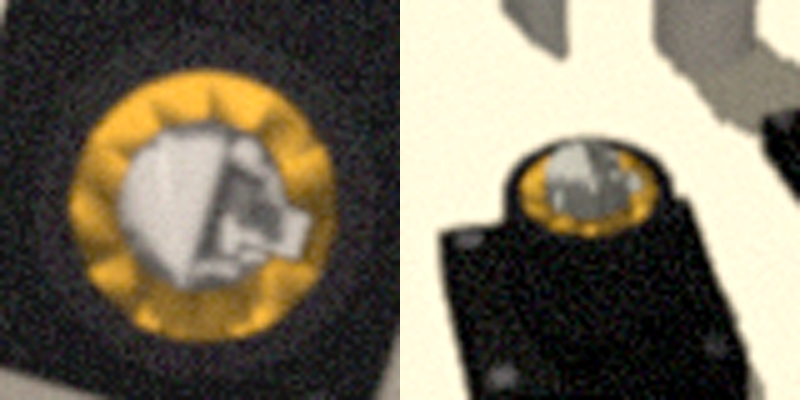

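View pics/d12.png

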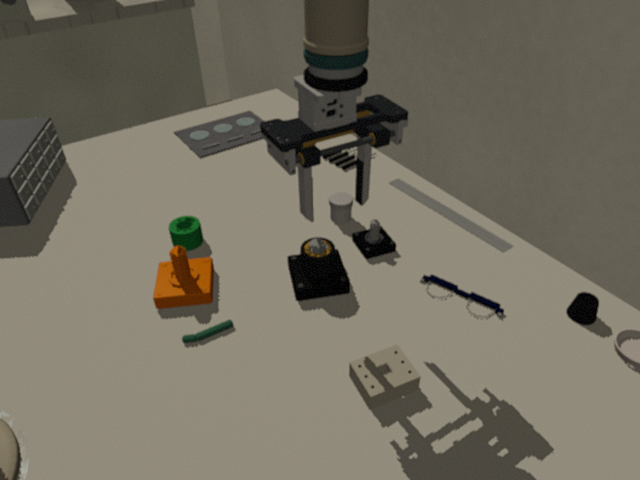

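Run:
```python
from cell import ctrl
print(ctrl.finish_job())
```

```text
the job is handed in; nothing more can be done
None
```

The key is at the bottom of the slot and the hub is home on the washer, released. I handed the job in at about 24 s; no verdict came back.

- **Key:** I took it from the nickel block, lowered it about 28 mm into the slot and let it drop the rest. Afterwards its stem top sat where the wrist view predicts for a seated key (72 mm above the bench), within a pixel.
- **Hub:** I read the keyway angle from above (about -40° in the world, against the slot's -23°) and turned the hub 17° before lowering. It went over the key on the first try.
- **Forces:** The readings between moves stayed within about 2.5 N of zero, mostly the hub's weight. Contact with the washer came at the expected height, and I let go at about 2 N on it.
- **Last check:** The wrist view shows the hub within half a pixel of its seat with the key in the keyway. The side view agrees in height but sits about 2 px (about 4 mm) to one side. I put that down to side-camera calibration and did not look further.
- **Other objects:** The canister, frame and temple grip look unmoved in the last side picture. The gripper was about 100 mm clear of the hub.

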